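Load both columns of a spring magazine feeder and start it

ROBOT

A 7-joint arm with a two-finger parallel gripper is mounted at the origin on the work surface. World frame = base frame: x ahead of the robot, y to its left, z up, the work surface at z = 0. Lengths are in m, angles in rad, forces in N, time in s.
With the tool pointing down it reaches from about 0.35 to 0.9 m from the base axis. Payload 8.1 kg.
Tool frame: the origin (TCP) lies at the very end of the fingers, on their centre line; the grasp point (between the pads) lies 19 mm behind it; z points along the fingers, y is the direction in which the jaws open and shut (so a half turn about z gives the same grasp; the last joint's range is limited). The gripper opens to 85 mm and grips with 20 to 120 N. Pads are 22 mm wide; open, the fingers measure 114 mm over their backs; the gripper's body (76 mm by 85 mm) begins 54 mm behind the grasp point. The pads swing forward as they close: fully open they stand 13 mm farther back than shut.
Start: joints at [1.151, 0.434, 0.025, 1.573, -0.012, 1.134, -0.075], TCP at [0.195, -0.594, 0.194] pointing down, gripper open.
Joint ranges: [-2.62, 2.62], [-0.44, 2.09], [-1.27, 1.32], [0.08, 2.57], [-1.32, 4.46], [0.12, 2], [-2.74, 2.74]. Speed limits (rad/s): [2.22, 2.22, 3.01, 3.01, 3.14, 3.14, 3.14].

INTERFACE

Orientations are given as a rotation vector (axis times angle).
In Python, from cell import * gives the robot as it stands.
- The arm moves only by the tool move_arm, never from a script. Its argument "targets" is a list of rows, each a list of 7 numbers: the shift along the tool's x, y, z in units of 40 mm (1.0 is 40 mm), then the turn, a rotation vector about the tool's x, y, z in units of 5 degrees (1.0 is 5 degrees), then the opening, from 0 (shut) to 1 (fully open). A call has 1 to 12 rows; each row is the pose to reach, as a shift and turn from the pose commanded when the call began, along the tool's axes at that moment; what a row does not reach only later rows make up. A row lasts 1/10 s, in which the tool goes at most 50 mm and 8.59 degrees, less where a joint would pass 70% of its speed; a pose out of reach is approached as far as the arm can. A call with a gripper value outside its range is refused whole. The fingers move at their own pace and stop on an object; "newtons" is the grip in N (left out, the last holds). Time passes only in rows, so rows that repeat a pose let the fingers close. It gives the time, the measured TCP pose, the force and the opening at its end, in the units of the state.
- state(): the state, without advancing time (a new reading comes with each control period).
- get_image(name): name is "scene" or "top" or "wrist"; returns a dict with "img" (480x640x3 uint8, red, green, blue), "fx", "fy", "cx", "cy" (pixels), "k1" (the pictures are not rectified: a ray, as slopes to the right and down, at radius r is drawn at 1 + k1 r^2 times it, then the intrinsics apply), "xyz" and "orientation" of the camera in the world. Camera axes: x right, y down, z forward; pixel columns grow to the right and rows downward; lengths in m; the calibration is good to about 2 mm. A picture is of the moment at which its call begins. There is no depth.
- finish_job(): hands the job in, once; it reports no verdict.
The state is a dict: "clock": time; "joint_positions": joint angles; "joint_velocities": joint speeds; "joint_efforts": joint torques, N m; "eef_pos": TCP position; "ee_rot": TCP orientation; "force": force on the tool from outside, world axes, zero at the start; "moment": the same for the moment, N m; "opening": opening from 0.0 (shut) to 1.0 (fully open).
Only numpy, scipy, OpenCV 4.12 (cv2) and the standard library are available. Lean on these libraries where they do the work, as an engineer would, in place of code of your own. Each camera call takes 0.05 s, during which the arm holds its last target.

TASK

Load the twin sample feeder: push each of the two cassettes along the deck into the column at its end, without lifting it off the deck, and press it gently down against the spring until the catches snap over it and it stays down by itself. When both are latched, turn the start key fully clockwise, hold it there for about a second, and let go so that it springs back. Leave the glassware and the other things on the bench where they are.

Things in the scene. Friction and masses are not known exactly. Their poses are not given: they have to be found in the camera images.
- feeder: Twin magazine feeder, fixed: a grey loading deck with a dark upright column (100 x 91 mm), open on top, at each end. Origin on the table under the deck's centre; z up; y along the deck. The deck's top is 95 mm above the table and runs from y = -150 to +150 mm, 84 mm wide between its side rails. Rails and column side walls are 8 mm thick and rise 10 mm above the deck.
- mouth_l (a point): Centre of the mouth of the column at the +y end (y = +187.5 mm), at deck level, axes as the feeder's. The mouth is 84 mm wide (x), 75 mm long (y). On its far side a stop wall rises 20 mm above the deck: a cassette pushed against it lies over the mouth. A cassette caught properly stays with its top 10 mm or more below this level; one let go too early comes back up to the deck.
- mouth_r (a point): The same for the column at the -y end (y = -187.5 mm). How deep the catches sit is not marked and differs between the columns and from start to start: their undersides are 10 to 28 mm below the deck. About 4 mm after a cassette is caught it stands on hard ledges. Pressing takes 10 to 25 N up to the catch.
- platform_l (a joint): How far the sprung platform in the +y column has sunk, m: 0 at the top (1 mm below the deck), at most 0.066. Its spring pushes up with 7 N at the top and about 14 N at 0.055. Black plate 56 x 60 mm under the cassette.
- platform_r (a joint): The same in the -y column. In each column two sprung catches (26 mm wide) with sloping tops stand 5.5 mm in from the side walls (x = -42 and +42 mm). The cassette's flange, pressed down, spreads them: the resistance climbs by several N, eases by 2 to 5 N when they are fully spread, and 4 to 5 mm further down they snap over its top.
- cassette_a_mid (a point): Centre (12 mm above the underside) of a flat white sample cassette with a metal window on top, 80 mm (x) x 70 mm (y) x 24 mm high, about 140 g, lying on the deck between the rails, axes parallel to the feeder's. Under its 3 mm top flange each 70 mm side has a notch, 42 mm wide, 5 mm deep. One lies on either half of the deck. In a column they crack if pressed with more than 45 N.
- cassette_b_mid (a point): Centre of the second cassette, identical to the first; at least 65 mm of free deck lies between the two. Each column takes one cassette. Which of the two lies on the +y half varies.
- key (a joint): Angle of the start key in rad: 0 at rest, grows as it is turned clockwise seen from above, stop at 1.15 (about 66 degrees). A spring brings it back (up to about 0.13 N m). It counts as turned beyond 0.9.
- key_grip (a point): Grip point of the start key, an upright black bar 46 mm long (along this point's x), 10 mm thick (y) and 34 mm high, standing on a grey switch box (120 x 90 x 55 mm, fixed). The point lies on the vertical turning axis, 93 mm above the table; the bar reaches from 20 mm below to 14 mm above it.
- beaker_mid (a point): Glass beaker, 76 mm across, 95 mm high, a bystander; point 50 mm above the table on its axis.
- wash_bottle_mid (a point): White bottle, 64 mm across, 160 mm high, a bystander; point 80 mm above the table on its axis.
- funnel_mid (a point): Pale yellow funnel standing mouth down, 110 mm across, 110 mm high, a bystander; point on its axis 30 mm above the table.
- sample_jar_mid (a point): Amber jar, 60 mm across, 80 mm high, a bystander; point 40 mm above the table.
- mug_mid (a point): White mug, 80 mm across, 90 mm high, a bystander; point 45 mm above the table.
Things that resemble listed ones, but are neither listed nor needed, are in the scene too. What is shaped like the part that bears key but green is not meant. Leave any red look-alike of the part that bears cassette_b_mid alone.

How it is judged:
On the way, in this order (a step that is already met when the one before it is completed fails the run):
1. one cassette is latched down in a column, untouched by the robot (((z of cassette_a_mid in the frame of feeder below 0.077 m and (horizontal distance between cassette_a_mid and mouth_l below 0.012 m or horizontal distance between cassette_a_mid and mouth_r below 0.012 m) and angle between cassette_a_mid's own z axis and vertical below 0.12 rad and contact force between each of the arm, the fingers and cassette_a below 0.3 N) or (z of cassette_b_mid in the frame of feeder below 0.077 m and (horizontal distance between cassette_b_mid and mouth_l below 0.012 m or horizontal distance between cassette_b_mid and mouth_r below 0.012 m) and angle between cassette_b_mid's own z axis and vertical below 0.12 rad and contact force between each of the arm, the fingers and cassette_b below 0.3 N))), for 0.3 s.
2. both cassettes are latched down, untouched by the robot (z of each of cassette_a_mid, cassette_b_mid in the frame of feeder below 0.077 m and (horizontal distance between cassette_a_mid and mouth_l below 0.012 m or horizontal distance between cassette_a_mid and mouth_r below 0.012 m) and angle between each of cassette_a_mid, cassette_b_mid's own z axis and vertical below 0.12 rad and contact force between each of the arm, the fingers and cassette_a below 0.3 N and (horizontal distance between cassette_b_mid and mouth_l below 0.012 m or horizontal distance between cassette_b_mid and mouth_r below 0.012 m) and contact force between each of the arm, the fingers and cassette_b below 0.3 N), for 0.3 s.
3. the key is turned clockwise beyond 0.9 rad and held 0.3 s (value of joint key above 0.9 rad), for 0.3 s.
4. the key is let go and has sprung back (value of joint key below 0.15 rad and contact force between the fingers and key below 0.3 N), for 0.2 s.
At the end, for the whole second after the job is handed in: Both cassettes lie level, one in each column, untouched and at rest, their tops at least 6 mm below the deck (held by the catches) and within 12 mm of the column's axis; the key is back within 0.15 rad of rest (all of step 2 and linear speed of each of cassette_a, cassette_b below 0.02 m/s and value of joint key below 0.15 rad).
It fails at once if a cassette sunk 6 mm or more into a column is pressed by the fingers with more than 45 N ((contact force between the fingers and cassette_a above 45 N and z of cassette_a_mid in the frame of feeder below 0.101 m) or (contact force between the fingers and cassette_b above 45 N and z of cassette_b_mid in the frame of feeder below 0.101 m)).
It fails at once if a cassette is lifted more than 25 mm off the deck (z of any of cassette_a_mid, cassette_b_mid in the frame of feeder above 0.132 m).
It fails at once if the key is turned (beyond 0.4 rad) before both cassettes are pressed down (value of joint key above 0.4 rad and z of any of cassette_a_mid, cassette_b_mid in the frame of feeder above 0.077 m).
It fails at once if a bystander is moved more than 30 mm (distance of any of beaker_mid, wash_bottle_mid, funnel_mid, sample_jar_mid, mug_mid from where it was at the start of the episode above 0.03 m).
It also fails if it takes over 72 s, if anything falls off the work surface, if the arm or the gripper's body presses on something with over 40 N, if the wrist force passes 120 N, or if a joint passes its speed limit or range.

## Working session

There is one attempt and no reset: what is moved stays moved. The work goes in short steps, Python scripts to look and compute and a tool call to move; the robot and the scene stay as the last step left them, time stands still between calls to the robot, and variables do not carry over. Pictures are saved under pics/ and viewed, and the job is handed in when it is done.

Besides the shell and the picture viewer there is one more tool, called as a command line: name --pt "numbers of a row" for each row, then --argument value for the rest. move_arm: Moves the arm, as the interface text tells. Its arguments: {"type":"object","properties":{"targets":{"type":"array"},"newtons":{"type":"number"}},"required":["targets"]}

```bash
ls; mkdir -p pics
python3 - <<'E'
from cell import *
import cv2,json
print(state())
for n in ("scene","top","wrist"):
    d=get_image(n); cv2.imwrite(f"pics/{n}0.png",d["img"][:,:,::-1]); print(n,{k:v for k,v in d.items() if k!="img"})
E
```

```text
pics
{'clock': 0.0, 'joint_positions': array([ 1.15137759,  0.43523502,  0.02496032,  1.57408567, -0.01158953,
        1.13399145, -0.07512629]), 'joint_velocities': array([-0.00144576, -0.00172977,  0.00106137, -0.00121984,  0.00052085,
        0.00081983,  0.00095604]), 'joint_efforts': array([ 6.64282334e-05, -6.70471001e+01,  1.02514978e+00, -3.16208911e+01,
        1.55316840e-02,  1.26747988e-02, -3.25311771e-05]), 'eef_pos': array([ 0.19448756, -0.5933841 ,  0.19322281]), 'ee_rot': array([-3.10077214e+00, -4.95214295e-01,  6.16805584e-04]), 'force': array([-0.60280605,  0.03578555,  0.15725134]), 'moment': array([-0.01286111, -0.01806727,  0.05682876]), 'opening': 0.9974590648154221}
scene {'fx': 517.8181761788505, 'fy': 517.8181761788505, 'cx': 320.3701284730706, 'cy': 242.65586987814433, 'k1': -0.09357356093526513, 'xyz': array([1.32228307, 0.21960661, 1.26315372]), 'orientation': array([-1.54573039, -2.2148982 ,  0.67795297])}
top {'fx': 472.1681576147617, 'fy': 472.1681576147617, 'cx': 317.37813368573524, 'cy': 233.4653074586136, 'k1': 0.004665112981220664, 'xyz': array([ 0.31181248, -0.04091924,  1.3563285 ]), 'orientation': array([-2.13162372,  2.10498449, -0.16565984])}
wrist {'fx': 386.28402502648004, 'fy': 386.28402502648004, 'cx': 316.7653022607267, 'cy': 235.91514655522747, 'k1': 0.027941721996386865, 'xyz': array([ 0.26989532, -0.56953596,  0.37291655]), 'orientation': array([ 2.33104114, -1.68712272, -0.26815973])}
```

View pics/scene0.png

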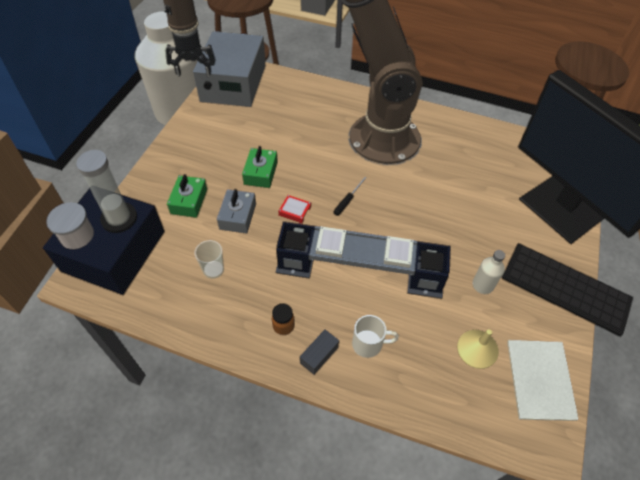

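View pics/top0.png

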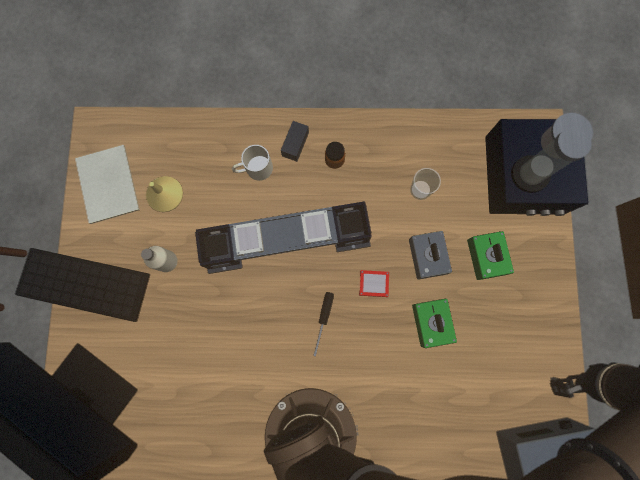

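View pics/wrist0.png

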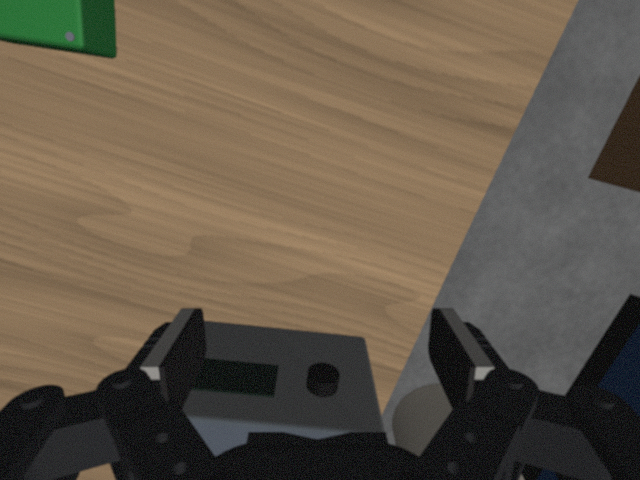

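Candidates in the top view. Cassettes: white (247,238) and white (316,226) on the deck. The red one at (375,283) is the look-alike to leave. Key boxes: grey (431,255) is the one I want. The greens at (491,255) and (435,323) are decoys. Next, a close crop and measurements.

```bash
cat > h.py <<'E'
import numpy as np, cv2
from scipy.spatial.transform import Rotation as R
def ray(d,u,v):
    x=(u-d["cx"])/d["fx"]; y=(v-d["cy"])/d["fy"]
    rd=np.hypot(x,y); r=rd
    for _ in range(20): r=rd/(1+d["k1"]*r*r)
    s=r/rd if rd>0 else 1
    return R.from_rotvec(d["orientation"]).apply([x*s,y*s,1])
def unproj(d,u,v,z):
    g=ray(d,u,v); return d["xyz"]+g*(z-d["xyz"][2])/g[2]
def proj(d,P):
    p=R.from_rotvec(d["orientation"]).inv().apply(np.atleast_2d(P)-d["xyz"])
    s=p[:,:2]/p[:,2:]; s=s*(1+d["k1"]*(s**2).sum(1,keepdims=True))
    return s*[d["fx"],d["fy"]]+[d["cx"],d["cy"]]
E
python3 - <<'E'
from cell import *; from h import *
import pickle
d=get_image("top"); s=get_image("scene"); pickle.dump((d,s),open("im0.pkl","wb"))
im=d["img"][:,:,::-1]
c=im[190:290,190:390]; cv2.imwrite("pics/c1.png",cv2.resize(c,(800,400),interpolation=cv2.INTER_CUBIC))
c=im[220:290,400:520]; cv2.imwrite("pics/c2.png",cv2.resize(c,(800,467),interpolation=cv2.INTER_CUBIC))
c=s["img"][215:305,270:460,::-1]; cv2.imwrite("pics/c3.png",cv2.resize(c,(798,378),interpolation=cv2.INTER_CUBIC))
E
```

```text
(no output)
```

View pics/c1.png

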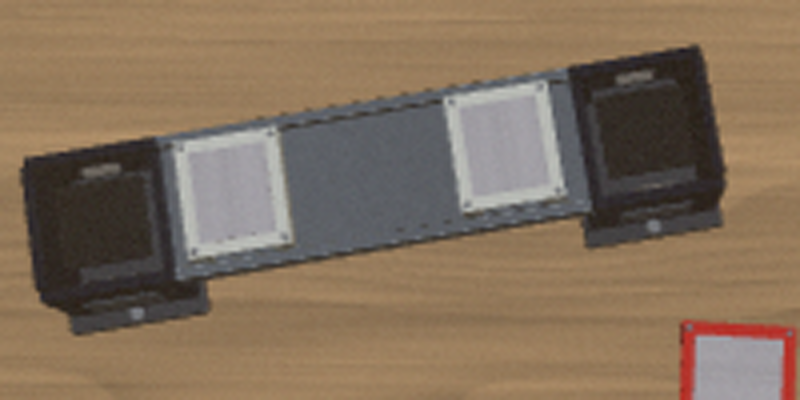

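View pics/c2.png

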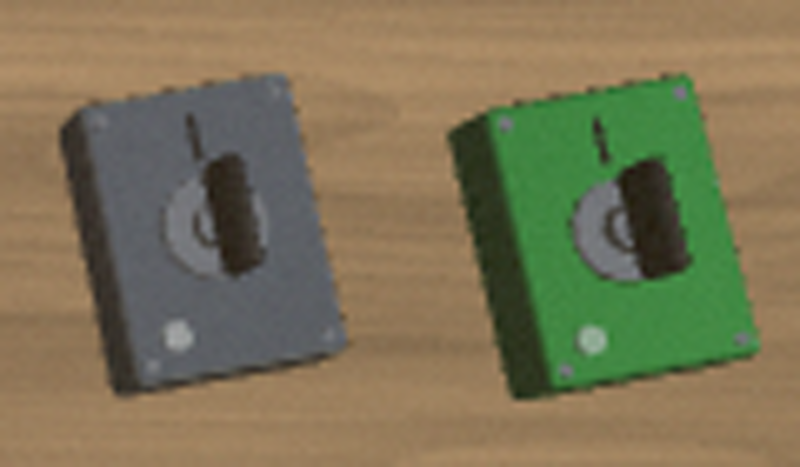

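View pics/c3.png

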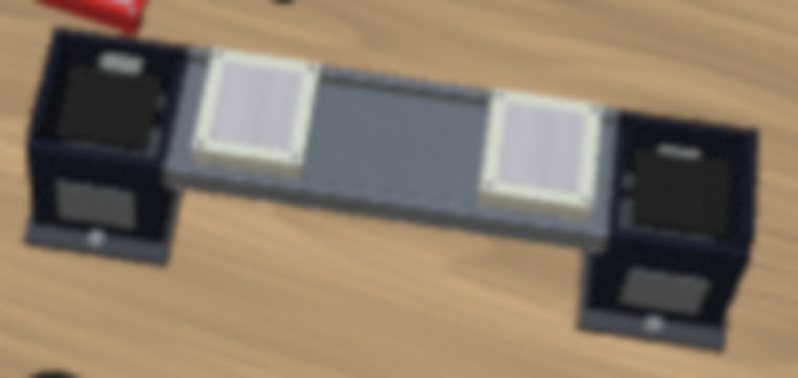

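Run:
```python
from h import *; import pickle
d,s=pickle.load(open("im0.pkl","rb"))
def up(pts,z,x0,y0,sc,D): return np.array([unproj(D,x0+(x+.5)/sc-.5,y0+(y+.5)/sc-.5,z)[:2] for x,y in pts])
T=lambda p,z:up(p,z,190,190,4,d); S=lambda p,z:up(p,z,270,215,4.2,s)
def rep(n,P):
    c=P.mean(0);print(n,"c",c.round(4),"edges",np.linalg.norm(P-np.roll(P,-1,0),axis=1).round(4),"ang",np.degrees([np.arctan2(*(P[1]-P[0])[::-1]),np.arctan2(*(P[2]-P[1])[::-1])]).round(1))
rep("L",T([(172,145),(275,127),(293,243),(190,262)],.119))
rep("R",T([(443,98),(547,80),(568,194),(465,213)],.119))
rep("col far",T([(20,157),(697,44),(724,190),(42,303)],.115))
# scene: cassettes: left in scene = -y one
rep("R s",S([(212,50),(320,64),(300,168),(195,150)],.119))
rep("L s",S([(492,92),(605,105),(593,210),(482,197)],.119))
rep("key box",up([(75,110),(283,75),(345,347),(135,392)],.055,400,220,6.667,d))
rep("bar top",up([(205,157),(243,152),(265,265),(228,275)],.107,400,220,6.667,d))
```

```text
L c [0.5196 0.1734] edges [0.07   0.0798 0.0693 0.0804] ang [ -79.3 -169.3]
R c [ 0.5541 -0.0083] edges [0.0709 0.0789 0.0695 0.0797] ang [ -79.4 -169.2]
col far c [0.5356 0.0815] edges [0.4621 0.1013 0.4589 0.1005] ang [ -79.7 -170. ]
R s c [ 0.5537 -0.0091] edges [0.0712 0.0827 0.0675 0.0796] ang [101.4   9.5]
L s c [0.5212 0.1728] edges [0.0734 0.0819 0.0698 0.0817] ang [102.5   8.8]
key box c [ 0.4912 -0.3255] edges [0.0883 0.1157 0.0886 0.1195] ang [ -79.7 -169.2]
bar top c [ 0.4913 -0.3246] edges [0.0153 0.046  0.0153 0.048 ] ang [ -81.8 -170.8]
```

```bash
cat >> h.py <<'E'
C=np.array([.5356,.0815,0]); YAW=10.4
def fw(x,y,z): 
    a=np.radians(YAW); return np.array([C[0]+x*np.cos(a)-y*np.sin(a),C[1]+x*np.sin(a)+y*np.cos(a),z])
def tool(ydeg): # tool down, y axis at ydeg in world
    a=np.radians(ydeg);c,s=np.cos(a),np.sin(a)
    return R.from_matrix(np.array([[-s,c,0],[c,s,0],[0,0,-1.]]).T)
def row(st,P,Rt):
    R0=R.from_rotvec(st["ee_rot"]); 
    t=R0.inv().apply(P-st["eef_pos"])/.04; r=np.degrees((R0.inv()*Rt).as_rotvec())/5
    return np.round(t,3),np.round(r,3)
def fpose(st):
    a=np.radians(YAW);p=st["eef_pos"]-C
    return np.round([p[0]*np.cos(a)+p[1]*np.sin(a),-p[0]*np.sin(a)+p[1]*np.cos(a),p[2]],4)
E
python3 - <<'E'
from cell import *; from h import *
print(row(state(),fw(0.001,.01,.22),tool(YAW)))
E
```

```text
(array([ 13.417, -13.629,  -0.65 ]), array([-7.000e-03, -5.000e-03, -1.645e+01]))
```

move_arm --pt "0 0 -1.25 0 0 0 0.35" --pt "13.42 -13.63 -0.65 0 0 -16.45 0.35" --pt "13.42 -13.63 -0.65 0 0 -16.45 0.35" --pt "13.42 -13.63 -0.65 0 0 -16.45 0.35" --pt "13.42 -13.63 -0.65 0 0 -16.45 0.35" --pt "13.42 -13.63 -0.65 0 0 -16.45 0.35" --pt "13.42 -13.63 -0.65 0 0 -16.45 0.35" --pt "13.42 -13.63 -0.65 0 0 -16.45 0.35" --pt "13.42 -13.63 -0.65 0 0 -16.45 0.35" --pt "13.42 -13.63 -0.65 0 0 -16.45 0.35" --pt "13.42 -13.63 -0.65 0 0 -16.45 0.35" --pt "13.42 -13.63 -0.65 0 0 -16.45 0.35"

```text
clock: 1.45
eef_pos: [0.4397, -0.0998, 0.227]
ee_rot: [2.007, 2.416, 0.0]
force: [1.1, -1.5, 0.7]
opening: 0.351
```

Run:
```python
from cell import *; from h import *
s=state();print(fpose(s),s["clock"],row(s,fw(0.001,.01,.20),tool(YAW)))
```

```text
[-0.1271 -0.161   0.227 ] 1.45 (array([4.268, 3.213, 0.674]), array([0.006, 0.008, 0.03 ]))
```

move_arm --pt "4.27 3.21 0.67 0 0 0 0.35" --pt "4.27 3.21 0.67 0 0 0 0.35" --pt "4.27 3.21 0.67 0 0 0 0.35" --pt "4.27 3.21 0.67 0 0 0 0.35" --pt "4.27 3.21 0.67 0 0 0 0.35" --pt "4.27 3.21 0.67 0 0 0 0.35" --pt "4.27 3.21 0.67 0 0 0 0.35" --pt "4.27 3.21 0.67 0 0 0 0.35"

```text
clock: 2.25
eef_pos: [0.5344, 0.0875, 0.2001]
ee_rot: [2.014, 2.411, -0.002]
force: [0.3, 0.1, -0.5]
opening: 0.351
```

Run:
```python
from cell import *; from h import *
s=state();print(fpose(s),s["force"],s["opening"],s["clock"],row(s,fw(0.001,.01,.102),tool(YAW)))
d=get_image("wrist"); cv2.imwrite("pics/w1.png",d["img"][:,:,::-1])
```

```text
[-1.000e-04  6.100e-03  2.001e-01] [ 0.30592585  0.05772775 -0.52239014] 0.35110336164313055 2.25 (array([0.101, 0.029, 2.451]), array([-0.004,  0.014, -0.029]))
```

View pics/w1.png

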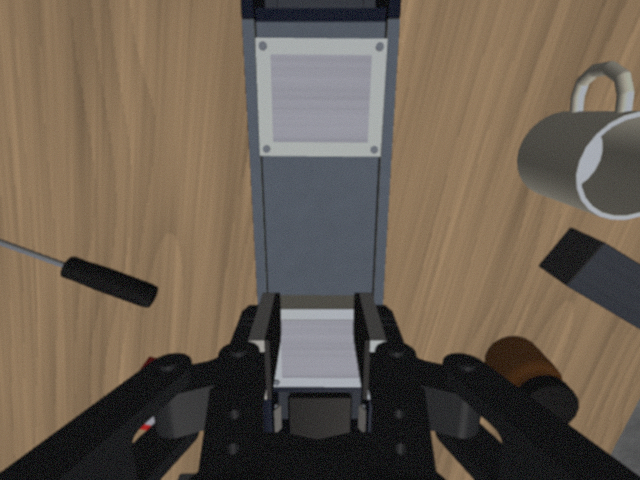

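move_arm --pt "0.1 0.03 1.2 0 0 0 0.35" --pt "0.1 0.03 2.0 0 0 0 0.35" --pt "0.1 0.03 2.3 0 0 0 0.35" --pt "0.1 0.03 2.4 0 0 0 0.35"

```text
clock: 2.7
eef_pos: [0.5345, 0.0924, 0.1033]
ee_rot: [-2.012, -2.412, 0.003]
force: [-0.4, 0.0, -0.6]
opening: 0.348
```

Run:
```python
from cell import *; from h import *
s=state();print(fpose(s),s["force"],s["clock"])
```

```text
[0.0009 0.0109 0.1033] [-0.36412792  0.02153025 -0.64023632] 2.7
```

move_arm --pt "0.5 0 0.05 0 0 0 0.35" --pt "0.8 0 0.05 0 0 0 0.35" --pt "1.05 0 0.05 0 0 0 0.35" --pt "1.3 0 0.05 0 0 0 0.35" --pt "1.55 0 0.05 0 0 0 0.35" --pt "1.8 0 0.05 0 0 0 0.35" --pt "2.05 0 0.05 0 0 0 0.35" --pt "2.3 0 0.05 0 0 0 0.35" --pt "2.55 0 0.05 0 0 0 0.35" --pt "2.75 0 0.05 0 0 0 0.35" --pt "2.9 0 0.05 0 0 0 0.35" --pt "3.0 0 0.05 0 0 0 0.35"

```text
clock: 3.9
eef_pos: [0.5133, 0.2124, 0.1019]
ee_rot: [-2.011, -2.414, 0.0]
force: [-0.3, -1.3, -0.3]
opening: 0.35
```

Run:
```python
from cell import *; from h import *
s=state();print(fpose(s),s["force"],s["clock"])
d=get_image("wrist"); cv2.imwrite("pics/w2.png",d["img"][:,:,::-1])
```

```text
[0.0017 0.1328 0.1019] [-0.26060401 -1.31754786 -0.3236966 ] 3.9
```

View pics/w2.png

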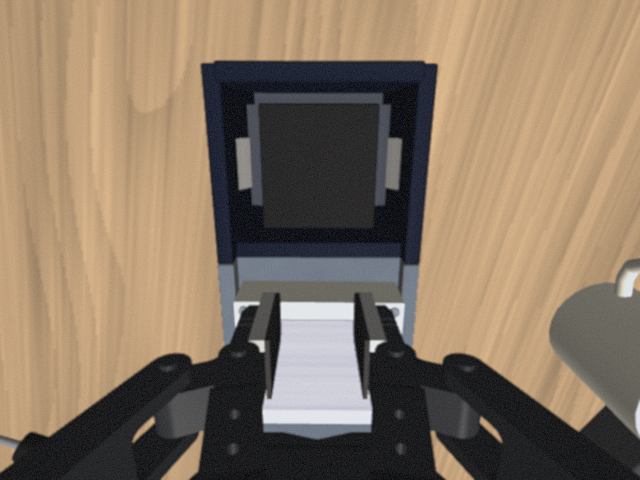

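Run:
```python
from cell import *; from h import *
d=get_image("wrist");s=state()
print(d["xyz"],proj(d,[s["eef_pos"],fw(0,.142,.095),fw(0,.15,.095),fw(0,.233,.115),fw(-.05,.233,.115)]).round())
for v,z in((302,.119),(283,.095),(255,.095),(243,.095),(415,.119)): 
    p=unproj(d,320,v,z);q=dict(eef_pos=p);print(v,z,fpose(q))
d=get_image("top");cv2.imwrite("pics/t2.png",cv2.resize(d["img"][180:300,180:390,::-1],None,fx=3.8,fy=3.8,interpolation=cv2.INTER_CUBIC))
d=get_image("scene");cv2.imwrite("pics/s2.png",cv2.resize(d["img"][200:310,260:470,::-1],None,fx=3.8,fy=3.8,interpolation=cv2.INTER_CUBIC))
```

```text
[0.49902248 0.29012142 0.28163071] [[316. 276.]
 [313. 254.]
 [313. 239.]
 [312.  53.]
 [184.  53.]]
302 0.119 [0.0035 0.1268 0.119 ]
283 0.095 [0.0037 0.1254 0.095 ]
255 0.095 [0.0037 0.1412 0.095 ]
243 0.095 [0.0036 0.1477 0.095 ]
415 0.119 [0.0038 0.062  0.119 ]
```

View pics/t2.png

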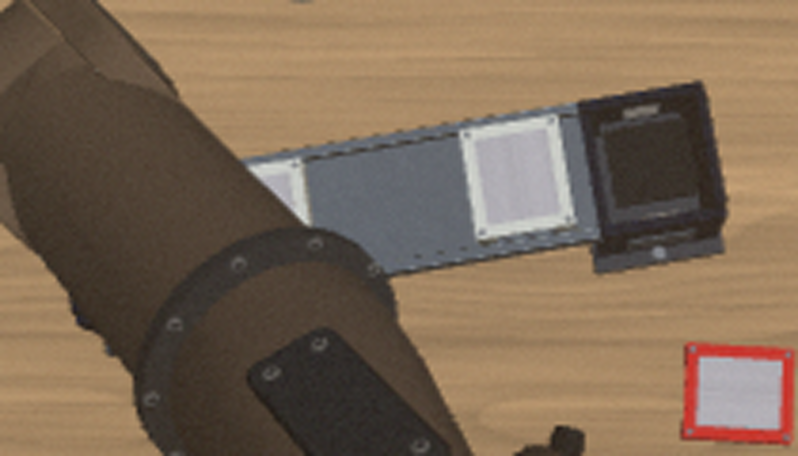

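View pics/s2.png

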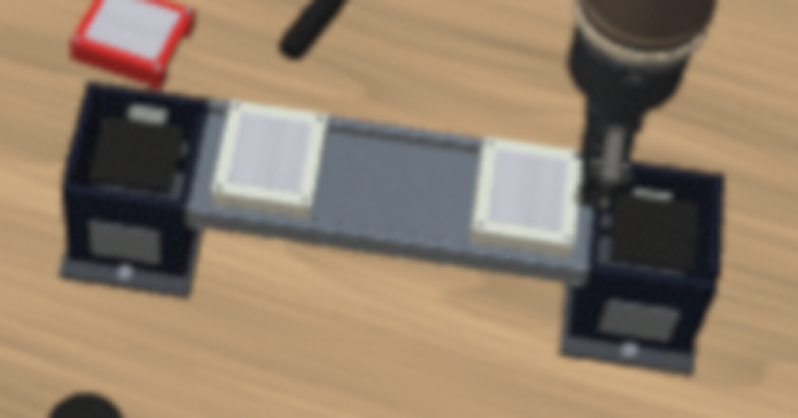

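Run:
```python
from cell import *; from h import *
d=get_image("wrist");s=state();print(s["opening"],fpose(s),s["clock"],s["force"])
for z in (.095,.1,.11,.12,.13):
  print(z,proj(d,[fw(.0017+dx,.133+dy,z) for dy in(-.011,.011) for dx in (-.015,.015)]).round().tolist())
cv2.imwrite("pics/w3.png",cv2.resize(d["img"][260:440,200:440,::-1],None,fx=3.3,fy=3.3,interpolation=cv2.INTER_CUBIC))
d=get_image("scene");cv2.imwrite("pics/s3.png",cv2.resize(d["img"][190:300,380:480,::-1],None,fx=5,fy=5,interpolation=cv2.INTER_CUBIC))
for z in (.1,.12,.14): print(z,proj(d,[fw(.0017,.133,z)]))
```

```text
0.35159205176340946 [0.0018 0.1316 0.1019] 4.15 [ 0.42049663 -0.35558797 -0.74478463]
0.095 [[288.0, 286.0], [344.0, 286.0], [287.0, 247.0], [345.0, 247.0]]
0.1 [[287.0, 290.0], [345.0, 290.0], [286.0, 250.0], [346.0, 250.0]]
0.11 [[286.0, 299.0], [346.0, 299.0], [284.0, 258.0], [348.0, 258.0]]
0.12 [[284.0, 309.0], [348.0, 309.0], [283.0, 266.0], [349.0, 266.0]]
0.13 [[282.0, 320.0], [350.0, 320.0], [281.0, 275.0], [351.0, 275.0]]
0.1 [[412.91164397 256.26819051]]
0.12 [[414.13244286 252.16624186]]
0.14 [[415.38134493 247.96552088]]
```

View pics/w3.png

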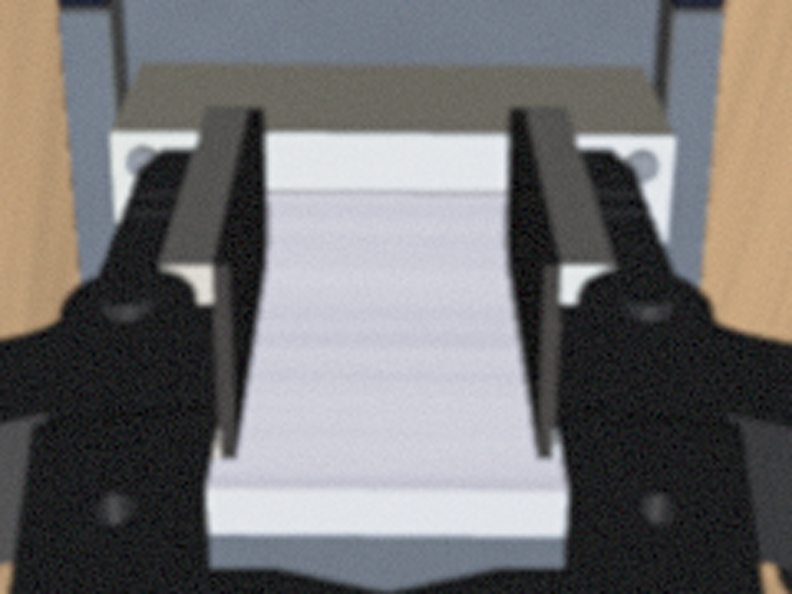

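View pics/s3.png

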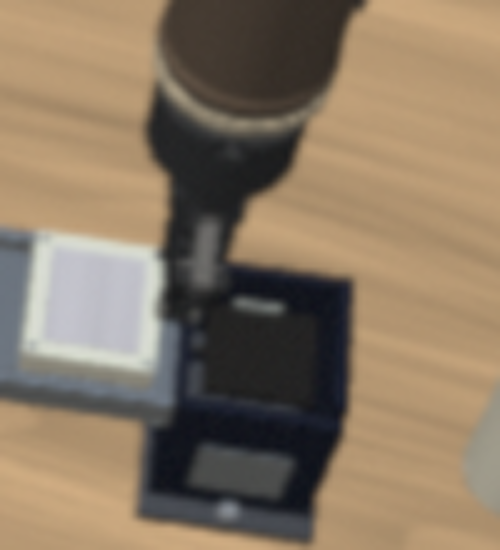

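The tips passed over the cassette, which hasn't moved (y still about 0.094). So the fingertips sit well short of the reported TCP at this opening. I'll raise, go back over the free deck, shut the fingers and find the tip by touch.

move_arm --pt "0 0 -1.2 0 0 0 0.35" --pt "-1.2 0 -1.2 0 0 0 0.35" --pt "-2.4 0 -1.2 0 0 0 0.35" --pt "-3.2 0 -1.2 0 0 0 0" --pt "-3.2 0 -1.2 0 0 0 0" --pt "-3.2 0 -1.2 0 0 0 0" --pt "-3.2 0 -1.2 0 0 0 0" --pt "-3.2 0 -1.2 0 0 0 0"

```text
clock: 5.0
eef_pos: [0.5363, 0.0874, 0.15]
ee_rot: [-2.008, -2.415, -0.001]
force: [-0.6, 0.6, 0.8]
opening: -0.001
```

Run:
```python
from cell import *; from h import *
s=state();print(fpose(s),s["force"],s["clock"],s["opening"])
d=get_image("wrist"); cv2.imwrite("pics/w4.png",d["img"][:,:,::-1])
print(proj(d,[s["eef_pos"]]))
d=get_image("scene");cv2.imwrite("pics/s4.png",cv2.resize(d["img"][170:290,300:440,::-1],None,fx=5,fy=5,interpolation=cv2.INTER_CUBIC))
for z in (.1,.15,.17,.19,.21): print(z,(proj(d,[np.r_[s["eef_pos"][:2],z]])-[300,170])*5)
```

```text
[0.0017 0.0057 0.15  ] [-0.56552094  0.58326903  0.82630112] 5.0 -0.0009398043938858666
[[316.15387092 274.4967201 ]]
0.1 [[330.8796856  397.13840485]]
0.15 [[339.30326608 344.17194087]]
0.17 [[342.81072589 322.08238776]]
0.19 [[346.40102797 299.44964992]]
0.21 [[350.07697067 276.25447979]]
```

View pics/w4.png

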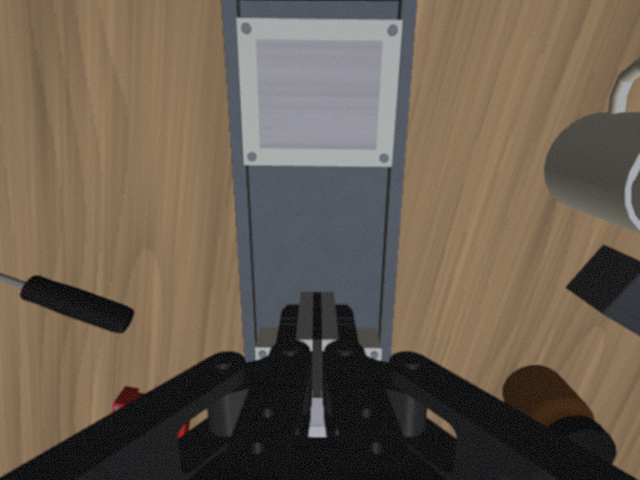

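View pics/s4.png

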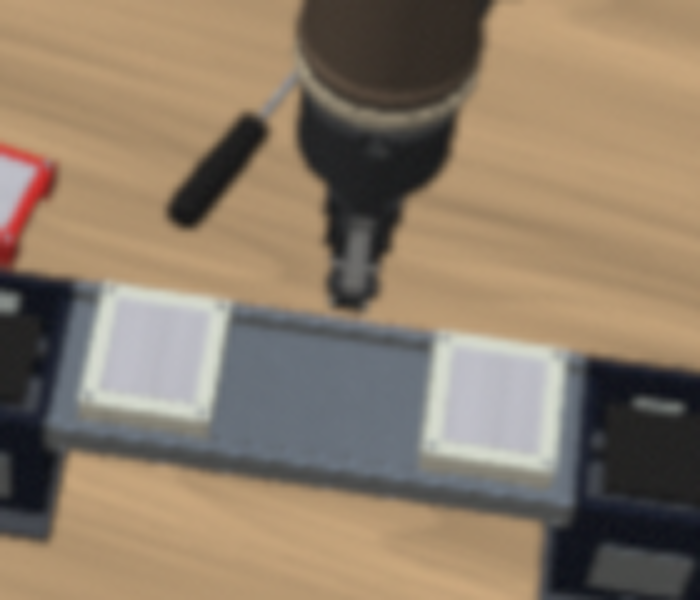

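move_arm --pt "0 0 0.7 0 0 0 0" --pt "0 0 1.2 0 0 0 0" --pt "0 0 1.3 0 0 0 0"

```text
clock: 5.4
eef_pos: [0.535, 0.086, 0.096]
ee_rot: [-2.008, -2.413, 0.004]
force: [-0.3, -0.8, -0.6]
opening: -0.004
```

move_arm --pt "0 0 0.1 0 0 0 0" --pt "0 0 0.2 0 0 0 0"

```text
clock: 5.6
eef_pos: [0.5372, 0.0864, 0.0906]
ee_rot: [2.01, 2.413, 0.002]
force: [-0.3, 0.8, 1.2]
opening: 0.002
```

move_arm --pt "0 0 0.1 0 0 0 0" --pt "0 0 0.2 0 0 0 0"

```text
clock: 5.8
eef_pos: [0.537, 0.086, 0.0822]
ee_rot: [2.011, 2.413, 0.001]
force: [-0.8, -0.2, 0.2]
opening: 0.002
```

Run:
```python
from cell import *; from h import *
s=state();print(fpose(s),s["force"],s["clock"],s["opening"])
d=get_image("wrist"); cv2.imwrite("pics/w5.png",d["img"][:,:,::-1])
d=get_image("scene");cv2.imwrite("pics/s5.png",cv2.resize(d["img"][170:290,300:440,::-1],None,fx=5,fy=5,interpolation=cv2.INTER_CUBIC))
```

```text
[0.0022 0.0042 0.0822] [-0.75330162 -0.19867731  0.21837381] 5.8 0.0022031083730183437
```

View pics/s5.png

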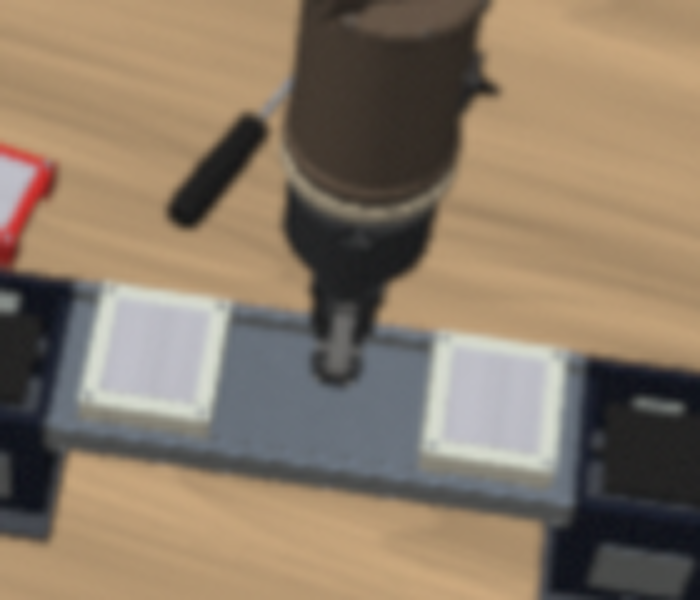

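View pics/w5.png

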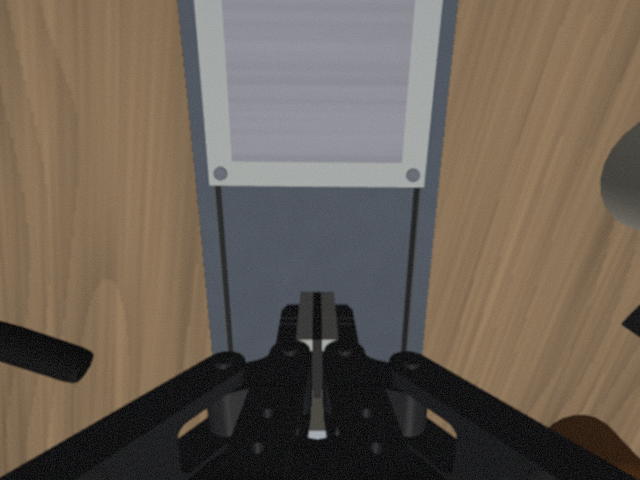

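move_arm --pt "0 0 0.1 0 0 0 0" --pt "0 0 0.2 0 0 0 0" --pt "0 0 0.3 0 0 0 0"

```text
clock: 6.2
eef_pos: [0.5366, 0.0858, 0.0696]
ee_rot: [2.011, 2.413, -0.0]
force: [-0.1, 0.3, -0.4]
opening: -0.003
```

move_arm --pt "0 0 0.05 0 0 0 0" --pt "0 0 0.05 0 0 0 0"

```text
clock: 6.4
eef_pos: [0.5363, 0.0858, 0.0675]
ee_rot: [-2.011, -2.413, 0.001]
force: [0.8, 0.4, -0.7]
opening: -0.006
```

move_arm --pt "0 0 0.05 0 0 0 0" --pt "0 0 0.05 0 0 0 0"

```text
clock: 6.6
eef_pos: [0.5365, 0.0859, 0.0658]
ee_rot: [-2.011, -2.414, 0.0]
force: [0.3, 0.8, -0.6]
opening: 0.001
```

move_arm --pt "0 0 0.05 0 0 0 0" --pt "0 0 0.05 0 0 0 0"

```text
clock: 6.8
eef_pos: [0.5364, 0.0858, 0.0638]
ee_rot: [-2.011, -2.413, 0.0]
force: [0.2, 0.2, -0.3]
opening: 0.001
```

move_arm --pt "0 0 0.05 0 0 0 0" --pt "0 0 0.05 0 0 0 0"

```text
clock: 7.0
eef_pos: [0.5364, 0.0858, 0.0617]
ee_rot: [-2.011, -2.414, 0.0]
force: [-0.6, 0.2, 0.3]
opening: -0.001
```

move_arm --pt "0 0 0.05 0 0 0 0" --pt "0 0 0.05 0 0 0 0"

```text
clock: 7.2
eef_pos: [0.5364, 0.0858, 0.0597]
ee_rot: [-2.011, -2.413, 0.0]
force: [-0.4, 0.5, -0.2]
opening: 0.006
```

Run:
```python
from cell import *; from h import *
s=state();print(fpose(s),s["force"],s["clock"],s["opening"])
d=get_image("scene");cv2.imwrite("pics/s6.png",cv2.resize(d["img"][170:290,300:440,::-1],None,fx=5,fy=5,interpolation=cv2.INTER_CUBIC))
```

```text
[0.0016 0.0041 0.0597] [-0.35599922  0.51942585 -0.24745536] 7.2 0.005559739674615871
```

View pics/s6.png

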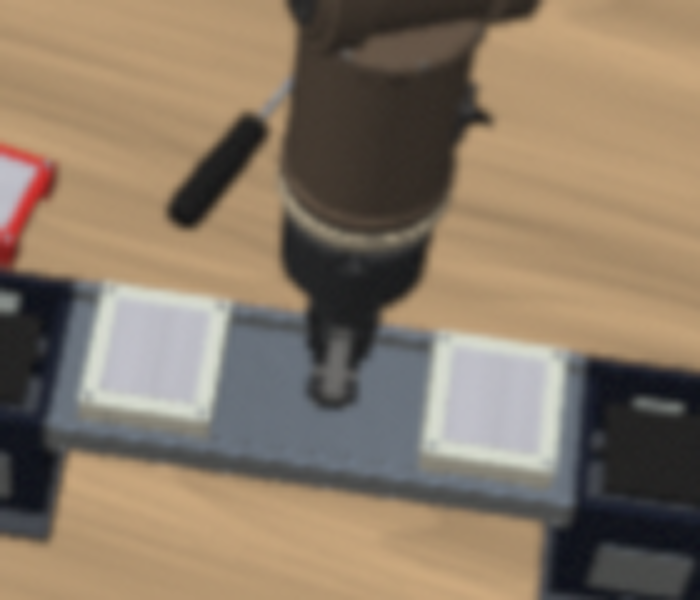

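move_arm --pt "0 0 0.05 0 0 0 0" --pt "0 0 0.05 0 0 0 0"

```text
clock: 7.45
eef_pos: [0.5366, 0.0859, 0.0579]
ee_rot: [2.011, 2.413, 0.0]
force: [0.3, -0.4, 0.3]
opening: -0.0
```

move_arm --pt "0 0 0.05 0 0 0 0" --pt "0 0 0.05 0 0 0 0"

```text
clock: 7.65
eef_pos: [0.5368, 0.0859, 0.0578]
ee_rot: [2.01, 2.412, 0.0]
force: [-6.9, -2.5, 23.6]
opening: -0.004
```

Touch found the tips at deck level (95 mm) with the reported TCP at 58 mm. So the real tips are 37 mm short of the reported TCP, and I'll allow for that. Arm stiffness is about 12 N/mm. Now the push.

move_arm --pt "0 0 -0.2 0 0 0 0.35" --pt "0.4 0 -0.2 0 0 0 0.35" --pt "0.8 0 -0.2 0 0 0 0.35" --pt "1.1 0 -0.15 0 0 0 0.35" --pt "1.4 0 -0.15 0 0 0 0.35" --pt "1.7 0 -0.15 0 0 0 0.35" --pt "1.95 0 -0.15 0 0 0 0.35" --pt "2.2 0 -0.15 0 0 0 0.35" --pt "2.45 0 -0.15 0 0 0 0.35" --pt "2.7 0 -0.15 0 0 0 0.35" --pt "2.95 0 -0.15 0 0 0 0.35" --pt "3.2 0 -0.15 0 0 0 0.35"

```text
clock: 8.85
eef_pos: [0.5133, 0.2126, 0.0619]
ee_rot: [-2.011, -2.413, 0.0]
force: [0.9, -1.2, 0.3]
opening: 0.348
```

Run:
```python
from cell import *; from h import *
s=state();print(fpose(s),s["force"],s["clock"])
d=get_image("wrist"); cv2.imwrite("pics/w7.png",d["img"][:,:,::-1])
```

```text
[0.0017 0.1329 0.0619] [ 0.88046777 -1.20461342  0.31954577] 8.85
```

View pics/w7.png

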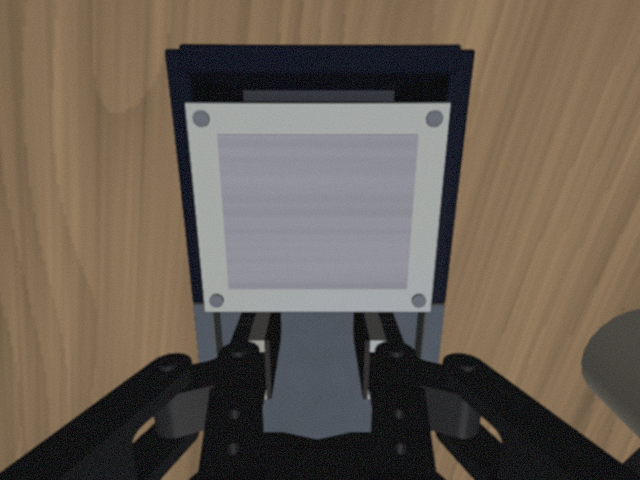

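The cassette has moved most of the way over the mouth: its far edge is at row ~103 and the column's far wall at ~50–75. I'll continue in small steps to the stop.

move_arm --pt "0.1 0 0 0 0 0 0.35" --pt "0.2 0 0 0 0 0 0.35" --pt "0.27 0 0 0 0 0 0.35"

```text
clock: 9.2
eef_pos: [0.5117, 0.2211, 0.0618]
ee_rot: [2.011, 2.412, -0.003]
force: [1.2, -9.3, 4.1]
opening: 0.351
```

move_arm --pt "0.05 0 0 0 0 0 0.35" --pt "0.05 0 0 0 0 0 0.35"

```text
clock: 9.4
eef_pos: [0.5117, 0.221, 0.0618]
ee_rot: [2.012, 2.409, -0.006]
force: [0.5, -9.2, 4.5]
opening: 0.349
```

Run:
```python
from cell import *; from h import *
s=state();print(fpose(s),s["force"],s["clock"])
d=get_image("wrist"); cv2.imwrite("pics/w8.png",d["img"][:,:,::-1])
for v,z in((313,.119),(80,.119),(60,.119)): print(v,fpose(dict(eef_pos=unproj(d,320,v,z))))
```

```text
[0.0017 0.1415 0.0618] [ 0.46614174 -9.1559867   4.52890312] 9.4
313 [0.0032 0.1519 0.119 ]
80 [0.0031 0.2288 0.119 ]
60 [0.0031 0.2341 0.119 ]
```

View pics/w8.png

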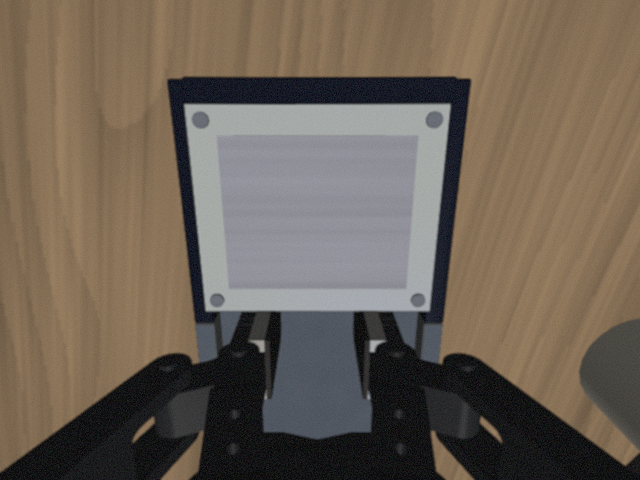

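The cassette is against the stop (its far edge touches the wall, row 103), and the push force holds at 9 N. Next I lift, centre over it and start pressing.

move_arm --pt "-0.15 0 0 0 0 0 0.35" --pt "-0.15 0 -0.8 0 0 0 0.35" --pt "0.0 0 -1.1 0 0 0 0.35" --pt "0.6 0.03 -1.1 0 0 0 0.35" --pt "1.06 0.03 -1.1 0 0 0 0.35" --pt "1.06 0.03 -1.1 0 0 0 0.35" --pt "1.06 0.03 -0.8 0 0 0 0.35" --pt "1.06 0.03 -0.8 0 0 0 0.35"

```text
clock: 10.25
eef_pos: [0.504, 0.2646, 0.0919]
ee_rot: [-2.012, -2.413, 0.005]
force: [-1.2, -0.5, 0.3]
opening: 0.351
```

Run:
```python
from cell import *; from h import *
s=state();print(fpose(s),s["force"],s["clock"])
d=get_image("wrist"); cv2.imwrite("pics/w9.png",d["img"][:,:,::-1])
d=get_image("scene");cv2.imwrite("pics/s9.png",cv2.resize(d["img"][190:300,380:480,::-1],None,fx=5,fy=5,interpolation=cv2.INTER_CUBIC))
```

```text
[0.002  0.1858 0.0919] [-1.15510573 -0.48336028  0.3055144 ] 10.25
```

View pics/w9.png

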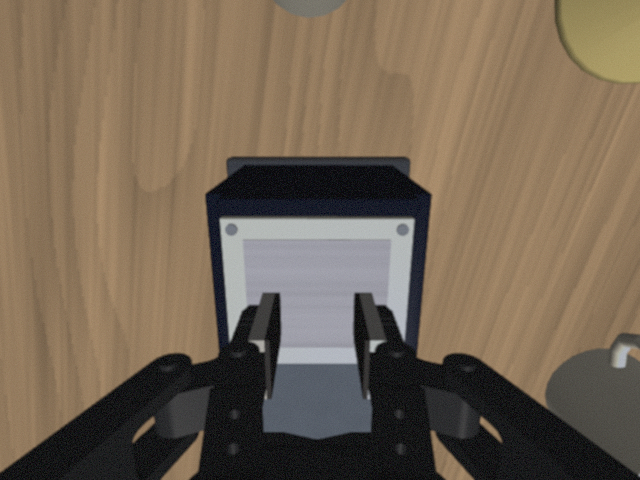

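View pics/s9.png

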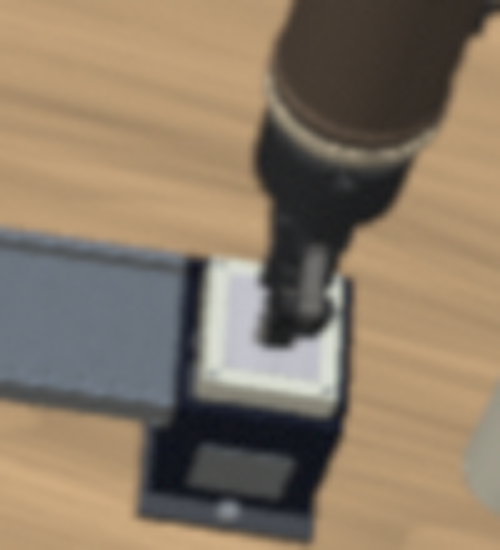

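move_arm --pt "0 0 0.1 0 0 0 0.35" --pt "0 0 0.2 0 0 0 0.35" --pt "0 0 0.3 0 0 0 0.35" --pt "0 0 0.3 0 0 0 0.35"

```text
clock: 10.75
eef_pos: [0.5044, 0.2659, 0.0813]
ee_rot: [-2.011, -2.413, 0.002]
force: [0.1, 0.5, 0.5]
opening: 0.351
```

move_arm --pt "0 0 0.05 0 0 0 0.35" --pt "0 0 0.1 0 0 0 0.35"

```text
clock: 10.95
eef_pos: [0.5048, 0.2663, 0.0782]
ee_rot: [2.011, 2.413, 0.0]
force: [-1.6, -1.6, 5.5]
opening: 0.348
```

move_arm --pt "0 0 0.05 0 0 0 0.35" --pt "0 0 0.1 0 0 0 0.35"

```text
clock: 11.15
eef_pos: [0.5048, 0.2664, 0.0743]
ee_rot: [2.011, 2.413, 0.0]
force: [-1.4, -1.6, 6.5]
opening: 0.349
```

move_arm --pt "0 0 0.05 0 0 0 0.35" --pt "0 0 0.1 0 0 0 0.35"

```text
clock: 11.35
eef_pos: [0.5048, 0.2663, 0.0704]
ee_rot: [2.011, 2.413, 0.0]
force: [-1.9, -2.2, 5.9]
opening: 0.349
```

move_arm --pt "0 0 0.05 0 0 0 0.35" --pt "0 0 0.1 0 0 0 0.35" --pt "0 0 0.15 0 0 0 0.35"

```text
clock: 11.65
eef_pos: [0.5048, 0.2664, 0.0645]
ee_rot: [2.011, 2.413, 0.0]
force: [-1.5, -1.2, 7.5]
opening: 0.355
```

move_arm --pt "0 0 0.05 0 0 0 0.35" --pt "0 0 0.1 0 0 0 0.35" --pt "0 0 0.15 0 0 0 0.35"

```text
clock: 11.95
eef_pos: [0.5048, 0.2664, 0.0586]
ee_rot: [2.011, 2.413, 0.001]
force: [-1.6, -3.0, 8.6]
opening: 0.349
```

move_arm --pt "0 0 0.05 0 0 0 0.35" --pt "0 0 0.05 0 0 0 0.35"

```text
clock: 12.15
eef_pos: [0.5048, 0.2664, 0.0564]
ee_rot: [2.011, 2.413, 0.0]
force: [-2.2, -1.7, 6.3]
opening: 0.347
```

move_arm --pt "0 0 0.05 0 0 0 0.35" --pt "0 0 0.05 0 0 0 0.35"

```text
clock: 12.35
eef_pos: [0.5048, 0.2664, 0.0544]
ee_rot: [2.011, 2.413, 0.0]
force: [-2.2, -2.0, 7.0]
opening: 0.351
```

move_arm --pt "0 0 0.05 0 0 0 0.35" --pt "0 0 0.05 0 0 0 0.35"

```text
clock: 12.55
eef_pos: [0.5048, 0.2664, 0.0525]
ee_rot: [2.011, 2.413, 0.0]
force: [-1.4, -0.5, 7.4]
opening: 0.348
```

move_arm --pt "0 0 0.05 0 0 0 0.35" --pt "0 0 0.05 0 0 0 0.35"

```text
clock: 12.75
eef_pos: [0.5048, 0.2664, 0.0505]
ee_rot: [2.011, 2.413, 0.001]
force: [-1.7, -1.6, 6.9]
opening: 0.347
```

move_arm --pt "0 0 0.05 0 0 0 0.35" --pt "0 0 0.05 0 0 0 0.35"

```text
clock: 12.95
eef_pos: [0.5048, 0.2664, 0.0485]
ee_rot: [2.011, 2.413, 0.0]
force: [-1.8, -1.3, 7.1]
opening: 0.349
```

move_arm --pt "0 0 0.05 0 0 0 0.35" --pt "0 0 0.05 0 0 0 0.35"

```text
clock: 13.15
eef_pos: [0.5048, 0.2664, 0.0465]
ee_rot: [2.011, 2.413, 0.001]
force: [-1.5, -2.0, 8.3]
opening: 0.352
```

move_arm --pt "0 0 0.05 0 0 0 0.35" --pt "0 0 0.05 0 0 0 0.35"

```text
clock: 13.35
eef_pos: [0.5048, 0.2664, 0.0445]
ee_rot: [2.011, 2.413, 0.0]
force: [-2.0, -1.7, 7.7]
opening: 0.351
```

move_arm --pt "0 0 0.05 0 0 0 0.35" --pt "0 0 0.05 0 0 0 0.35"

```text
clock: 13.55
eef_pos: [0.5049, 0.2664, 0.0426]
ee_rot: [2.011, 2.413, 0.001]
force: [-2.6, -1.6, 10.5]
opening: 0.354
```

move_arm --pt "0 0 0.05 0 0 0 0.35" --pt "0 0 0.05 0 0 0 0.35"

```text
clock: 13.75
eef_pos: [0.5048, 0.2664, 0.0408]
ee_rot: [2.011, 2.413, 0.001]
force: [-2.7, -2.6, 10.5]
opening: 0.351
```

move_arm --pt "0 0 0.05 0 0 0 0.35" --pt "0 0 0.05 0 0 0 0.35"

```text
clock: 13.95
eef_pos: [0.5048, 0.2663, 0.039]
ee_rot: [2.011, 2.413, 0.001]
force: [-3.6, -3.2, 13.0]
opening: 0.354
```

move_arm --pt "0 0 0.05 0 0 0 0.35" --pt "0 0 0.05 0 0 0 0.35"

```text
clock: 14.15
eef_pos: [0.5048, 0.2664, 0.0372]
ee_rot: [2.01, 2.413, 0.001]
force: [-3.5, -2.8, 14.3]
opening: 0.349
```

Force is climbing, so the catches are spreading. I'll continue in 2 mm steps.

move_arm --pt "0 0 0.05 0 0 0 0.35" --pt "0 0 0.05 0 0 0 0.35"

```text
clock: 14.35
eef_pos: [0.5049, 0.2664, 0.035]
ee_rot: [2.01, 2.413, 0.001]
force: [-2.6, -1.7, 11.9]
opening: 0.35
```

move_arm --pt "0 0 0.05 0 0 0 0.35" --pt "0 0 0.05 0 0 0 0.35"

```text
clock: 14.55
eef_pos: [0.5049, 0.2664, 0.0328]
ee_rot: [2.01, 2.413, 0.001]
force: [-2.2, -2.6, 10.6]
opening: 0.35
```

move_arm --pt "0 0 0.05 0 0 0 0.35" --pt "0 0 0.05 0 0 0 0.35"

```text
clock: 14.75
eef_pos: [0.5049, 0.2664, 0.0307]
ee_rot: [2.01, 2.413, 0.001]
force: [-1.4, -1.5, 8.6]
opening: 0.348
```

move_arm --pt "0 0 0.04 0 0 0 0.35" --pt "0 0 0.04 0 0 0 0.35"

```text
clock: 14.95
eef_pos: [0.5049, 0.2665, 0.0292]
ee_rot: [2.01, 2.413, 0.001]
force: [-2.4, -1.8, 10.3]
opening: 0.347
```

move_arm --pt "0 0 0.03 0 0 0 0.35" --pt "0 0 0.03 0 0 0 0.35"

```text
clock: 15.15
eef_pos: [0.5049, 0.2664, 0.0287]
ee_rot: [2.01, 2.413, 0.001]
force: [-4.4, -3.4, 18.6]
opening: 0.352
```

It's on the ledge. Lift and check.

move_arm --pt "0 0 -0.2 0 0 0 0.35" --pt "0 0 -0.9 0 0 0 0.35" --pt "0 0 -1.9 0 0 0 0.35" --pt "-1.0 0 -2.6 0 0 0 0.35" --pt "-1.8 0 -2.6 0 0 0 0.35" --pt "-1.8 0 -2.6 0 0 0 0.35"

```text
clock: 15.75
eef_pos: [0.5197, 0.1901, 0.1317]
ee_rot: [2.017, 2.404, -0.001]
force: [0.2, -1.1, -0.6]
opening: 0.348
```

Run:
```python
from cell import *; from h import *
s=state();print(fpose(s),s["force"],s["clock"],row(s,fw(0.0025,-.004,.11),tool(YAW)))
d=get_image("wrist"); cv2.imwrite("pics/w10.png",d["img"][:,:,::-1])
```

```text
[0.004  0.1097 0.1317] [ 0.17585628 -1.10763447 -0.61473971] 15.75 (array([-2.84 , -0.019,  0.552]), array([ 0.017,  0.037, -0.076]))
```

View pics/w10.png

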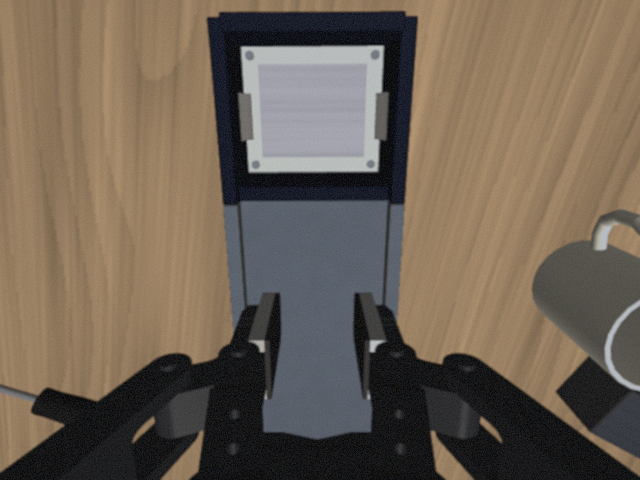

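Latched: the grey catches lie over both flanges at (246,117) and (382,117). Now the second cassette: return to the gap, go down and push toward −y.

move_arm --pt "-1.2 0 0.3 0 0 0 0.35" --pt "-2.4 -0.02 0.55 0 0 0 0.35" --pt "-3.0 -0.02 0.55 0 0 0 0.35" --pt "-3.0 -0.02 1.2 0 0 0 0.35" --pt "-3.0 -0.02 1.55 0 0 0 0.35" --pt "-3.0 -0.02 1.7 0 0 0 0.35" --pt "-3.0 -0.02 1.7 0 0 0 0.35"

```text
clock: 16.5
eef_pos: [0.5377, 0.0788, 0.0624]
ee_rot: [-2.007, -2.415, 0.001]
force: [0.5, -0.1, 0.4]
opening: 0.351
```

Run:
```python
from cell import *; from h import *
s=state();print(fpose(s),s["force"],s["clock"],row(s,fw(0.0025,-.133,.064),tool(YAW)))
```

```text
[ 0.0015 -0.0031  0.0624] [ 0.49724773 -0.14472093  0.39670231] 16.5 (array([-3.249,  0.016, -0.043]), array([-0.02 , -0.008,  0.027]))
```

move_arm --pt "-0.4 0 0 0 0 0 0.35" --pt "-0.8 0 0 0 0 0 0.35" --pt "-1.1 0 0 0 0 0 0.35" --pt "-1.35 0 0 0 0 0 0.35" --pt "-1.6 0 0 0 0 0 0.35" --pt "-1.85 0 0 0 0 0 0.35" --pt "-2.1 0 0 0 0 0 0.35" --pt "-2.35 0 0 0 0 0 0.35" --pt "-2.6 0 0 0 0 0 0.35" --pt "-2.85 0 0 0 0 0 0.35" --pt "-3.1 0 0 0 0 0 0.35" --pt "-3.25 0 0 0 0 0 0.35"

```text
clock: 17.7
eef_pos: [0.562, -0.0521, 0.0629]
ee_rot: [2.012, 2.412, -0.001]
force: [0.3, 0.9, -0.6]
opening: 0.352
```

move_arm --pt "-0.08 0 0 0 0 0 0.35" --pt "-0.16 0 0 0 0 0 0.35" --pt "-0.16 0 0 0 0 0 0.35"

```text
clock: 18.0
eef_pos: [0.5632, -0.0572, 0.0631]
ee_rot: [2.011, 2.413, -0.0]
force: [-0.4, -0.5, 0.9]
opening: 0.351
```

Run:
```python
from cell import *; from h import *
s=state();print(fpose(s),s["force"],s["clock"])
d=get_image("top");cv2.imwrite("pics/t11.png",cv2.resize(d["img"][180:300,180:390,::-1],None,fx=3.8,fy=3.8,interpolation=cv2.INTER_CUBIC))
```

```text
[ 0.0021 -0.1414  0.0631] [-0.41481673 -0.48541361  0.85501995] 18.0
```

View pics/t11.png

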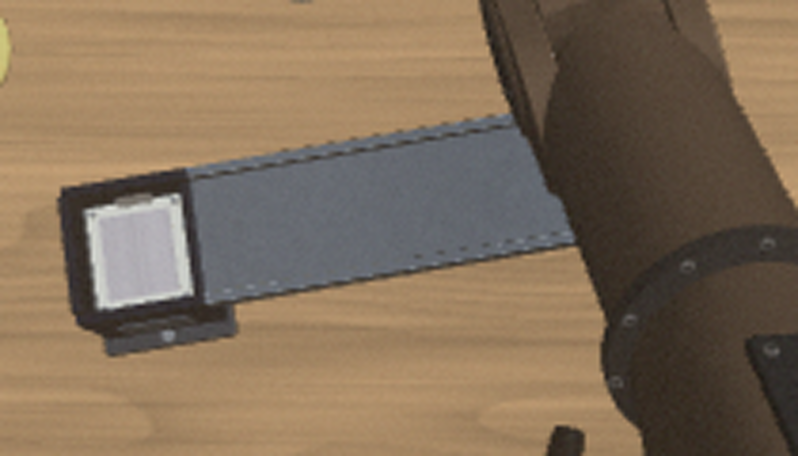

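move_arm --pt "-0.04 0 0 0 0 0 0.35" --pt "-0.08 0 0 0 0 0 0.35"

```text
clock: 18.25
eef_pos: [0.5638, -0.0596, 0.0633]
ee_rot: [-2.01, -2.414, -0.0]
force: [-0.8, 1.5, 0.1]
opening: 0.347
```

move_arm --pt "-0.05 0 0 0 0 0 0.35" --pt "-0.05 0 0 0 0 0 0.35"

```text
clock: 18.45
eef_pos: [0.5642, -0.062, 0.0632]
ee_rot: [2.011, 2.413, 0.0]
force: [0.3, 1.0, 0.2]
opening: 0.351
```

Run:
```python
from cell import *; from h import *
s=state();print(fpose(s),s["force"],s["clock"])
d=get_image("scene");cv2.imwrite("pics/s12.png",cv2.resize(d["img"][190:300,250:370,::-1],None,fx=5,fy=5,interpolation=cv2.INTER_CUBIC))
```

```text
[ 0.0023 -0.1463  0.0632] [0.32486903 0.98800769 0.22734502] 18.45
```

View pics/s12.png

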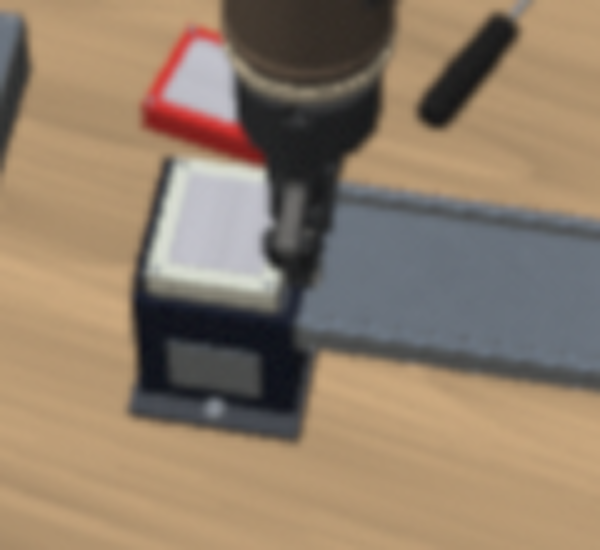

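move_arm --pt "-0.05 0 0 0 0 0 0.35" --pt "-0.05 0 0 0 0 0 0.35"

```text
clock: 18.7
eef_pos: [0.5643, -0.062, 0.0632]
ee_rot: [-2.009, -2.414, -0.002]
force: [-0.9, 5.8, 1.2]
opening: 0.35
```

move_arm --pt "-0.04 0 0 0 0 0 0.35" --pt "-0.04 0 0 0 0 0 0.35"

```text
clock: 18.9
eef_pos: [0.5643, -0.062, 0.0632]
ee_rot: [-2.006, -2.414, -0.004]
force: [-2.5, 10.4, 2.0]
opening: 0.352
```

It's at the stop (force rising, no motion). Lift, centre, and press as before.

move_arm --pt "0.15 0 0 0 0 0 0.35" --pt "0.15 0 -0.8 0 0 0 0.35" --pt "0.0 0 -1.1 0 0 0 0.35" --pt "-0.6 0 -1.1 0 0 0 0.35" --pt "-1.04 0 -1.1 0 0 0 0.35" --pt "-1.04 0 -0.9 0 0 0 0.35" --pt "-1.04 0 -0.7 0 0 0 0.35" --pt "-1.04 0 -0.6 0 0 0 0.35"

```text
clock: 19.7
eef_pos: [0.5715, -0.1056, 0.0859]
ee_rot: [-2.009, -2.413, 0.001]
force: [-0.6, 1.2, 0.1]
opening: 0.354
```

Run:
```python
from cell import *; from h import *
s=state();print(fpose(s),s["force"],s["clock"])
d=get_image("wrist"); cv2.imwrite("pics/w13.png",d["img"][:,:,::-1])
```

```text
[ 0.0015 -0.1905  0.0859] [-0.57897256  1.16986921  0.13601576] 19.7
```

View pics/w13.png

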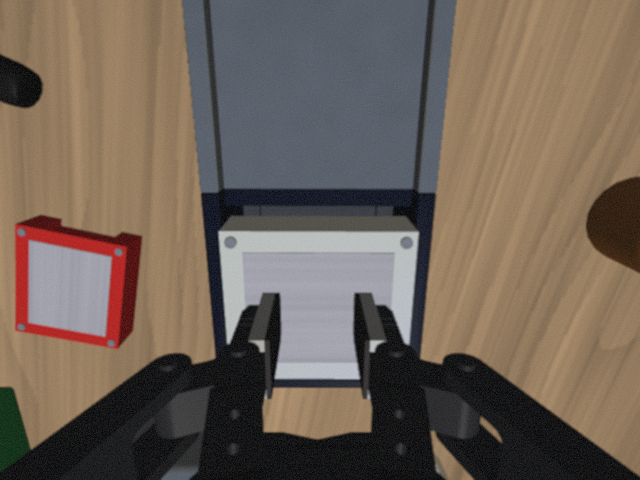

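move_arm --pt "0 0 0.1 0 0 0 0.35" --pt "0 0 0.16 0 0 0 0.35" --pt "0 0 0.21 0 0 0 0.35" --pt "0 0 0.26 0 0 0 0.35"

```text
clock: 20.15
eef_pos: [0.5723, -0.1058, 0.0771]
ee_rot: [-2.01, -2.414, -0.0]
force: [-2.0, 1.1, 6.8]
opening: 0.346
```

move_arm --pt "0 0 0.05 0 0 0 0.35" --pt "0 0 0.1 0 0 0 0.35" --pt "0 0 0.15 0 0 0 0.35"

```text
clock: 20.45
eef_pos: [0.5723, -0.1058, 0.0713]
ee_rot: [2.01, 2.414, 0.0]
force: [-2.7, 1.9, 7.2]
opening: 0.349
```

move_arm --pt "0 0 0.05 0 0 0 0.35" --pt "0 0 0.1 0 0 0 0.35" --pt "0 0 0.15 0 0 0 0.35"

```text
clock: 20.75
eef_pos: [0.5723, -0.1058, 0.0654]
ee_rot: [2.01, 2.414, 0.0]
force: [-3.2, 0.9, 7.8]
opening: 0.35
```

move_arm --pt "0 0 0.05 0 0 0 0.35" --pt "0 0 0.1 0 0 0 0.35"

```text
clock: 20.95
eef_pos: [0.5723, -0.1058, 0.0614]
ee_rot: [2.01, 2.414, 0.0]
force: [-3.1, 1.0, 8.1]
opening: 0.348
```

move_arm --pt "0 0 0.05 0 0 0 0.35" --pt "0 0 0.05 0 0 0 0.35"

```text
clock: 21.15
eef_pos: [0.5723, -0.1058, 0.0593]
ee_rot: [2.01, 2.414, 0.0]
force: [-2.2, 1.2, 5.7]
opening: 0.348
```

move_arm --pt "0 0 0.05 0 0 0 0.35" --pt "0 0 0.05 0 0 0 0.35"

```text
clock: 21.35
eef_pos: [0.5723, -0.1058, 0.0573]
ee_rot: [2.01, 2.414, 0.0]
force: [-2.2, 1.1, 5.7]
opening: 0.351
```

move_arm --pt "0 0 0.05 0 0 0 0.35" --pt "0 0 0.05 0 0 0 0.35"

```text
clock: 21.55
eef_pos: [0.5723, -0.1058, 0.0553]
ee_rot: [2.01, 2.414, 0.0]
force: [-1.8, 1.5, 5.9]
opening: 0.352
```

move_arm --pt "0 0 0.05 0 0 0 0.35" --pt "0 0 0.05 0 0 0 0.35"

```text
clock: 21.75
eef_pos: [0.5723, -0.1058, 0.0535]
ee_rot: [2.01, 2.414, 0.0]
force: [-3.9, 1.2, 7.8]
opening: 0.354
```

move_arm --pt "0 0 0.05 0 0 0 0.35" --pt "0 0 0.05 0 0 0 0.35"

```text
clock: 21.95
eef_pos: [0.5724, -0.1058, 0.0518]
ee_rot: [2.01, 2.414, 0.001]
force: [-3.7, 0.9, 10.7]
opening: 0.349
```

move_arm --pt "0 0 0.05 0 0 0 0.35" --pt "0 0 0.05 0 0 0 0.35"

```text
clock: 22.15
eef_pos: [0.5726, -0.1057, 0.05]
ee_rot: [2.01, 2.414, 0.001]
force: [-5.2, 1.7, 13.2]
opening: 0.353
```

move_arm --pt "0 0 0.05 0 0 0 0.35" --pt "0 0 0.05 0 0 0 0.35"

```text
clock: 22.35
eef_pos: [0.5728, -0.1058, 0.048]
ee_rot: [2.01, 2.413, 0.001]
force: [-3.7, 1.7, 10.9]
opening: 0.348
```

move_arm --pt "0 0 0.05 0 0 0 0.35" --pt "0 0 0.05 0 0 0 0.35"

```text
clock: 22.55
eef_pos: [0.5728, -0.1058, 0.0459]
ee_rot: [2.01, 2.413, 0.001]
force: [-2.6, 0.9, 10.1]
opening: 0.346
```

move_arm --pt "0 0 0.05 0 0 0 0.35" --pt "0 0 0.05 0 0 0 0.35"

```text
clock: 22.75
eef_pos: [0.5728, -0.1057, 0.0437]
ee_rot: [2.01, 2.414, 0.001]
force: [-1.5, 0.6, 9.1]
opening: 0.346
```

move_arm --pt "0 0 0.04 0 0 0 0.35" --pt "0 0 0.04 0 0 0 0.35"

```text
clock: 22.95
eef_pos: [0.5728, -0.1058, 0.0421]
ee_rot: [2.01, 2.413, 0.001]
force: [-1.9, 1.4, 8.2]
opening: 0.348
```

move_arm --pt "0 0 0.03 0 0 0 0.35" --pt "0 0 0.03 0 0 0 0.35"

```text
clock: 23.15
eef_pos: [0.5728, -0.1058, 0.041]
ee_rot: [2.01, 2.413, 0.001]
force: [-1.7, 2.0, 8.4]
opening: 0.352
```

move_arm --pt "0 0 0.03 0 0 0 0.35" --pt "0 0 0.03 0 0 0 0.35"

```text
clock: 23.35
eef_pos: [0.5729, -0.1058, 0.0406]
ee_rot: [2.01, 2.413, 0.001]
force: [-6.4, 0.6, 19.2]
opening: 0.347
```

Ledge reached here too. Lift and view.

move_arm --pt "0 0 -0.2 0 0 0 0.35" --pt "0 0 -0.9 0 0 0 0.35" --pt "0 0 -1.9 0 0 0 0.35" --pt "0 0 -2.9 0 0 0 0.5" --pt "-1.0 0 -3.5 0 0 0 0.5" --pt "-2.0 0 -3.5 0 0 0 0.5" --pt "-2.0 0 -3.5 0 0 0 0.5"

```text
clock: 24.05
eef_pos: [0.587, -0.1928, 0.1792]
ee_rot: [2.019, 2.402, -0.004]
force: [-0.8, -0.7, -0.6]
opening: 0.501
```

Run:
```python
from cell import *; from h import *
s=state();print(fpose(s),s["force"],s["clock"],s["joint_positions"])
d=get_image("top");cv2.imwrite("pics/t14.png",cv2.resize(d["img"][180:300,180:390,::-1],None,fx=3.8,fy=3.8,interpolation=cv2.INTER_CUBIC))
d=get_image("scene");cv2.imwrite("pics/s14.png",cv2.resize(d["img"][200:310,260:470,::-1],None,fx=3.8,fy=3.8,interpolation=cv2.INTER_CUBIC))
```

```text
[ 0.001  -0.2791  0.1792] [-0.84716595 -0.71377564 -0.57773604] 24.05 [ 0.58584759  0.49132333 -0.52965108  1.57955808  0.26991064  1.14164509
  0.16833055]
```

View pics/t14.png

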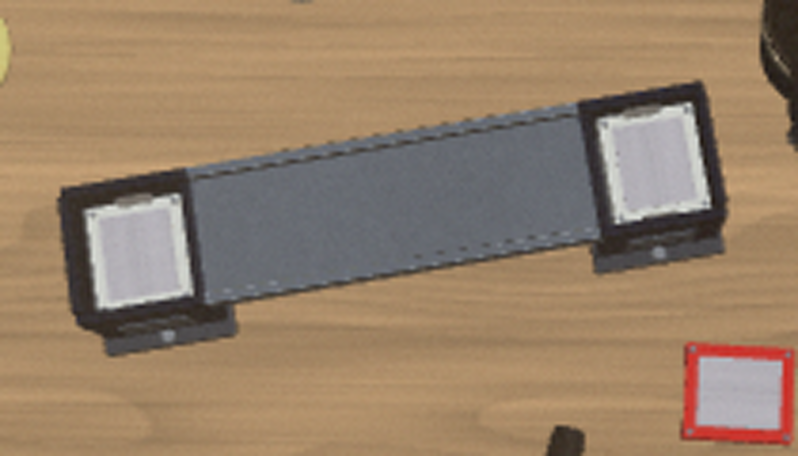

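View pics/s14.png

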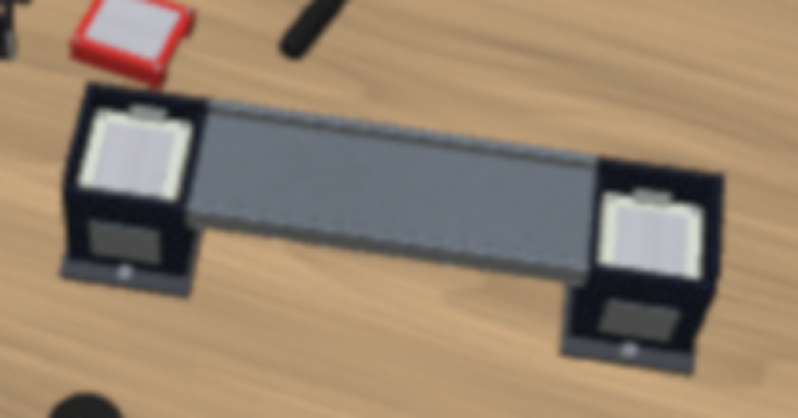

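Both cassettes sit below the walls and stay down. Now the key on the grey box, at about (0.491,−0.325).

Run:
```python
from cell import *; from h import *
s=state();print(row(s,np.array([.4912,-.325,.13]),tool(-79.6)))
```

```text
(array([-2.989, -2.96 ,  1.211]), array([-3.0000e-03,  3.0000e-03,  1.7972e+01]))
```

move_arm --pt "-1 -1 0 0 0 3 0.5" --pt "-2.0 -2.0 0 0 0 18 0.5" --pt "-2.99 -2.96 0.5 0 0 18 0.5" --pt "-2.99 -2.96 1.2 0 0 18 0.5" --pt "-2.99 -2.96 1.2 0 0 18 0.5" --pt "-2.99 -2.96 1.2 0 0 18 0.5" --pt "-2.99 -2.96 1.2 0 0 18 0.5" --pt "-2.99 -2.96 1.2 0 0 18 0.5" --pt "-2.99 -2.96 1.2 0 0 18 0.5" --pt "-2.99 -2.96 1.2 0 0 18 0.5" --pt "-2.99 -2.96 1.2 0 0 18 0.5" --pt "-2.99 -2.96 1.2 0 0 18 0.5"

```text
clock: 25.35
eef_pos: [0.4922, -0.3223, 0.1305]
ee_rot: [-3.128, -0.286, 0.0]
force: [0.0, 0.1, -1.1]
opening: 0.502
```

Run:
```python
from cell import *; from h import *
s=state();print(s["eef_pos"],s["force"],s["clock"],s["joint_positions"].round(2),row(s,np.array([.4912,-.325,.037]),tool(-79.6)))
d=get_image("wrist"); cv2.imwrite("pics/w15.png",d["img"][:,:,::-1])
print(proj(d,[[.4912,-.325,.107],[.4912,-.325,.055]]))
import pickle; pickle.dump(d,open("w15.pkl","wb"))
```

```text
[ 0.49217872 -0.32230686  0.13051093] [ 0.03824215  0.06267133 -1.05878709] 25.35 [ 0.59  0.44 -0.14  1.73  0.07  0.97 -0.97] (array([-0.036,  0.064,  2.338]), array([-0.009,  0.002,  0.013]))
[[320.42664884 261.20758541]
 [319.86400786 233.43828638]]
```

View pics/w15.png

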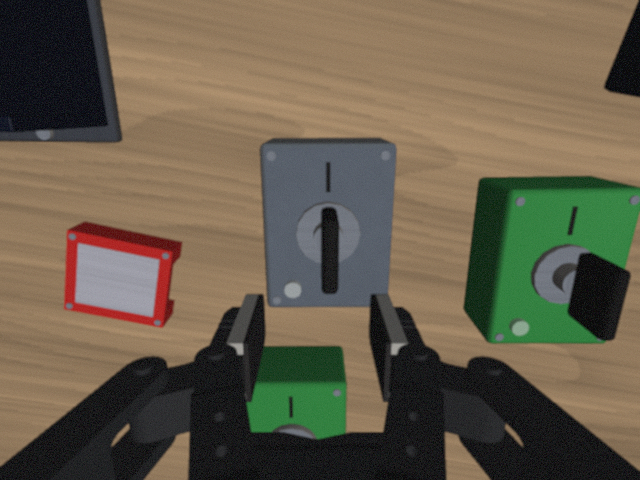

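Run:
```python
from h import *; import pickle
d=pickle.load(open("w15.pkl","rb"))
g=d["img"][195:305,290:370]
print("disc",unproj(d,328,234,.058)); print("bar ends",unproj(d,329.5,208,.107),unproj(d,330,293,.107),unproj(d,330,250,.107))
print("box",[unproj(d,*p,.055).round(4) for p in((264,147),(395,145),(389,305),(267,306))])
s=dict(eef_pos=np.array([.49218,-.32231,.13051]),ee_rot=np.array([-3.128,-.286,0]))
print("finger axis px",proj(d,[s["eef_pos"],s["eef_pos"]+[0,0,.037],s["eef_pos"]+[0,0,.06]]))
cv2.imwrite("pics/c15.png",cv2.resize(g[:,:,::-1],None,fx=5,fy=5,interpolation=cv2.INTER_CUBIC))
```

```text
disc [ 0.49275113 -0.33035863  0.058     ]
bar ends [ 0.5224054  -0.32410165  0.107     ] [ 0.47277134 -0.33412263  0.107     ] [ 0.49879054 -0.32901616  0.107     ]
box [array([ 0.5421, -0.2788,  0.055 ]), array([ 0.5587, -0.3615,  0.055 ]), array([ 0.4463, -0.3851,  0.055 ]), array([ 0.429 , -0.2971,  0.055 ])]
finger axis px [[315.90396875 275.73535996]
 [315.57698963 312.02524697]
 [315.28872963 343.9953662 ]]
```

View pics/c15.png

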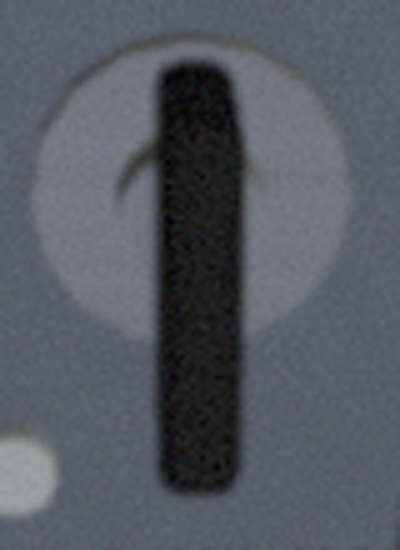

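move_arm --pt "0 0.18 0.6 0 0 0 0.5" --pt "0 0.18 1.4 0 0 0 0.5" --pt "0 0.18 2.0 0 0 0 0.5" --pt "0 0.18 2.3 0 0 0 0.5" --pt "0 0.18 2.3 0 0 0 0.5"

```text
clock: 25.9
eef_pos: [0.4922, -0.3301, 0.0373]
ee_rot: [-3.126, -0.287, 0.004]
force: [-0.4, 0.7, -0.2]
opening: 0.505
```

Run:
```python
from cell import *; from h import *
s=state();print(s["eef_pos"],s["force"],s["clock"])
d=get_image("wrist"); cv2.imwrite("pics/w16.png",d["img"][:,:,::-1])
```

```text
[ 0.49219712 -0.33010755  0.0372698 ] [-0.37062548  0.69916209 -0.22537488] 25.9
```

View pics/w16.png

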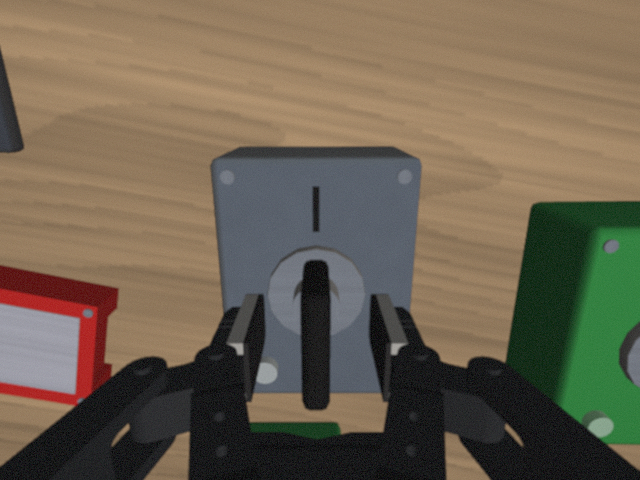

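move_arm --pt "0 0 0 0 0 0 0" --pt "0 0 0 0 0 0 0" --pt "0 0 0 0 0 0 0" --pt "0 0 0 0 0 0 0" --pt "0 0 0 0 0 0 0" --newtons 40

```text
clock: 26.45
eef_pos: [0.4937, -0.3297, 0.0402]
ee_rot: [-3.128, -0.287, -0.002]
force: [-1.5, 6.6, 7.1]
opening: 0.106
```

move_arm --pt "0 0 0 0 0 1.2 0" --pt "0 0 0 0 0 2.6 0" --pt "0 0 0 0 0 4.0 0" --pt "0 0 0 0 0 5.4 0"

```text
clock: 26.85
eef_pos: [0.4936, -0.33, 0.0402]
ee_rot: [-3.107, 0.459, -0.001]
force: [-3.3, 4.3, 7.7]
opening: 0.111
```

Run:
```python
from cell import *; from h import *
s=state();print(s["eef_pos"],s["force"],s["moment"],s["clock"],s["opening"],s["joint_positions"].round(2))
d=get_image("wrist"); cv2.imwrite("pics/w17.png",d["img"][:,:,::-1])
```

```text
[ 0.49364856 -0.32999399  0.04024109] [-3.26404777  4.31792321  7.67621326] [0.99249418 0.65139409 0.0976706 ] 26.85 0.11123696651405966 [ 0.5   0.55 -0.    1.81  0.    0.78 -1.36]
```

View pics/w17.png

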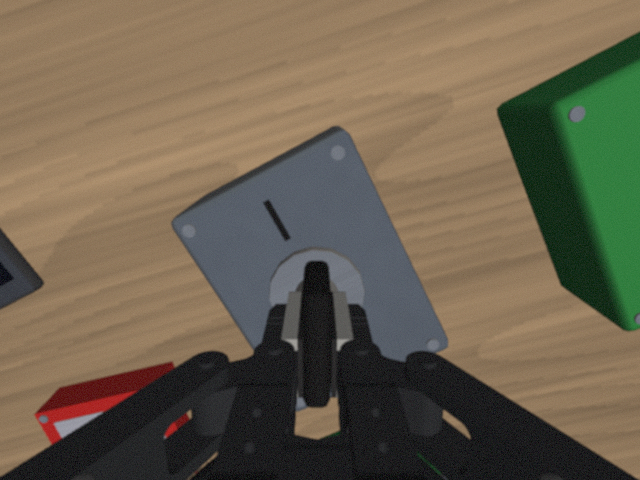

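The key follows the grip (bar aligned with the tool at ~27°). Continue to ~63° and hold for a second.

move_arm --pt "0 0 -0.05 0 0 1.4 0" --pt "0 0 -0.05 0 0 2.8 0" --pt "0 0 -0.05 0 0 4.2 0" --pt "0 0 -0.05 0 0 5.6 0" --pt "0 0 -0.05 0 0 6.7 0" --pt "0 0 -0.05 0 0 7.4 0" --pt "0 0 -0.05 0 0 7.4 0"

```text
clock: 27.6
eef_pos: [0.4933, -0.3301, 0.0404]
ee_rot: [-2.804, 1.416, 0.001]
force: [2.4, 0.6, -11.0]
opening: 0.11
```

Run:
```python
from cell import *; from h import *
s=state();R0=R.from_rotvec(s["ee_rot"]);y=R0.apply([0,1,0]);print(np.degrees(np.arctan2(y[1],y[0])),s["eef_pos"],s["force"],s["moment"],s["clock"],s["joint_positions"].round(2))
d=get_image("wrist"); cv2.imwrite("pics/w18.png",d["img"][:,:,::-1])
```

```text
-143.57679976457587 [ 0.49328281 -0.3301195   0.04043178] [  2.35446394   0.60167404 -10.97881702] [ 0.20876581 -0.59754751  0.08126945] 27.6 [ 0.38  0.55  0.17  1.82 -0.13  0.78 -1.89]
```

View pics/w18.png

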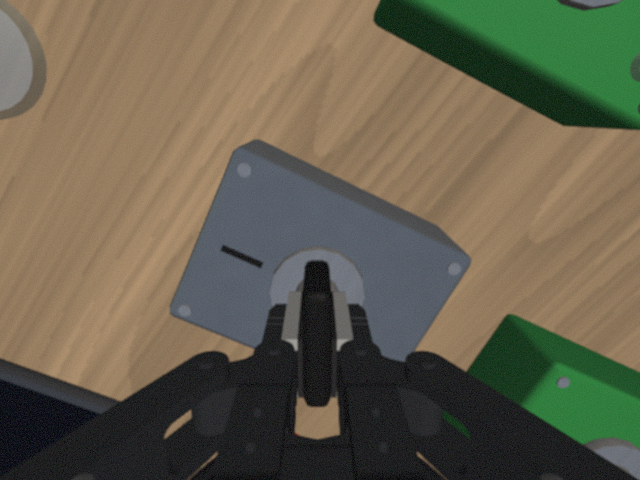

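Key at ~64° (1.12 rad). Hold for one second, then open wide and lift.

move_arm --pt "0 0 0.03 0 0 0 0" --pt "0 0 0.03 0 0 0 0" --pt "0 0 0.03 0 0 0 0" --pt "0 0 0.03 0 0 0 0" --pt "0 0 0.03 0 0 0 0" --pt "0 0 0.03 0 0 0 0" --pt "0 0 0.03 0 0 0 0" --pt "0 0 0.03 0 0 0 0" --pt "0 0 0.03 0 0 0 0"

```text
clock: 28.55
eef_pos: [0.4933, -0.3302, 0.0403]
ee_rot: [-2.805, 1.413, 0.0]
force: [-0.7, 4.7, 0.6]
opening: 0.105
```

move_arm --pt "0 0 0 0 0 0 1" --pt "0 0 0 0 0 0 1" --pt "0 0 0 0 0 0 1" --pt "0 0 0 0 0 0 1" --pt "0 0 0 0 0 0 1" --pt "0 0 0 0 0 0 1" --pt "0 0 0 0 0 0 1" --pt "0 0 -0.8 0 0 0 1" --pt "0 0 -1.8 0 0 0 1" --pt "0 0 -2.8 0 0 0 1" --pt "0 0 -3.5 0 0 0 1" --pt "0 0 -3.5 0 0 0 1"

```text
clock: 29.75
eef_pos: [0.4953, -0.3328, 0.1841]
ee_rot: [2.804, -1.417, 0.012]
force: [-0.0, -0.8, -0.0]
opening: 0.998
```

Run:
```python
from cell import *; from h import *
s=state();print(s["eef_pos"],s["force"],s["clock"],s["opening"])
d=get_image("wrist"); cv2.imwrite("pics/w19.png",d["img"][:,:,::-1])
for n in("top","scene"):
  d=get_image(n); cv2.imwrite(f"pics/{n}19.png",d["img"][:,:,::-1])
```

```text
[ 0.49532332 -0.33278718  0.18410219] [-0.03438933 -0.797829   -0.03564382] 29.75 0.9984496254347397
```

View pics/w19.png

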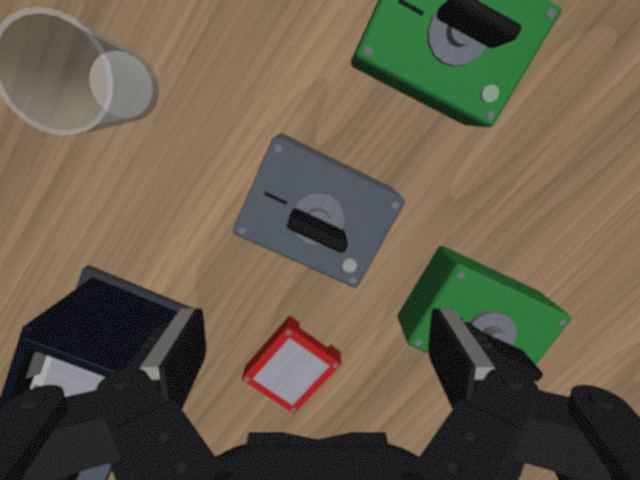

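View pics/scene19.png

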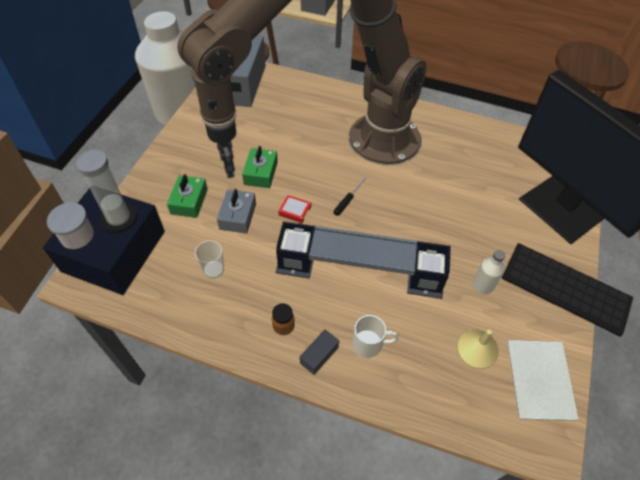

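View pics/top19.png

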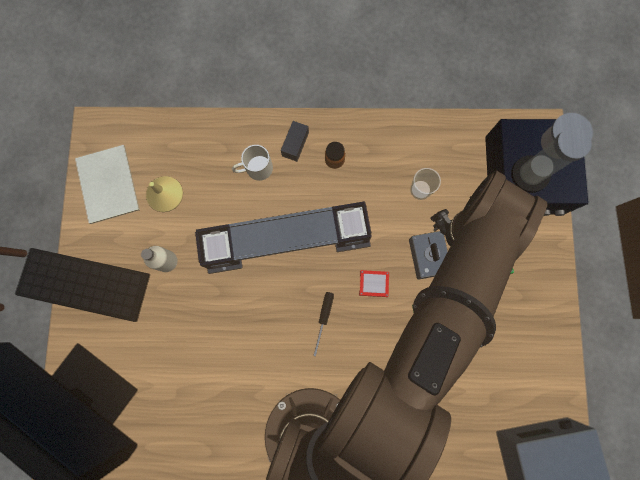

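The key is back in line with its mark, both cassettes are down, and the bystanders look unmoved. Handing in.

Run:
```python
from cell import *
print(finish_job()); print(state()["clock"])
```

```text
the job is handed in; nothing more can be done
None
the job is handed in; nothing more can be done
```

Both cassettes are latched and the start key has been turned, held and released. I handed the job in at about 30 s of the 72 s allowed; no verdict was reported.

- **Cassettes:** I pushed each one along the deck to the stop wall, then pressed it down in small steps. In both columns the force rose to 13–14 N, eased, and rose again at the ledge. The highest reading was about 20 N, against the 45 N limit. After I lifted off, the pictures showed both tops below the column walls and staying there. In the +y column the catches were visible over the flange. I did not take the same close view of the −y column; there I relied on the force pattern and the overview pictures.
- **Key:** I gripped the key on the grey box, turned it about 64° (1.1 rad), held it for about a second, then opened the fingers. The last pictures show it back in line with its mark.
- **Bystanders:** They look to be where they were in the first and last top views. I compared these by eye, without measuring.

**Checks that disagreed:**
- **Fingertip position:** The real fingertips ended about 37 mm short of the reported TCP. My first push therefore passed over the +y cassette without moving it. I found the offset by touching the empty deck and corrected for it in every later move.
- **Key position:** The top and wrist cameras differed by about 5 mm. I used the wrist camera, and a close picture then showed the key centred between the fingers.

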